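Change over the rotary badge press

TASK

Change the badge press over to the new job: bring the two yellow die plates round to the front, lift them off and lay them flat side by side in the plywood tray, and fit every blue die plate lying on the table onto a station of its own, orange stripe to orange stripe, fully down over both locating pins. Only the front station can be reached, so turn the table by its knobs to the next station as needed, and leave it clicked in at the end. Leave the other things on the table where they are.

Things in the scene. Friction and masses are not known exactly. Their poses are not given: they have to be found in the camera images.
- plate_a: die plate with BLUE bands (may be absent): aluminium plate 140 x 76 x 12 mm with an upright steel die in its middle, a smooth cylinder 44 mm wide (grip it at any angle), its top 52 mm above the underside; 0.5 kg. Origin: centre of the underside; z up, x along its length towards its large hole and the orange stripe across that end. Starts flat on the table
- plate_b: the same as plate_a. Two vertical through holes lie on the plate's x axis, 48 mm either side of the middle: the large one, 17.5 mm wide, at +x beside the orange stripe, the small one, 13.5 mm wide, at -x
- plate_c: the same as plate_a
- old_left: an old die plate with YELLOW bands, otherwise exactly like plate_a; always present, seated at the start on the back station on the press's +y side, under a ram
- old_right: the other old die plate with YELLOW bands, seated at the start on the back station on the press's -y side
- tray: open plywood tray fixed on the table, 178 (x) by 210 (y) mm outside and 26 mm high, walls and floor 5 mm thick, 168 x 200 mm clear inside. Two plates fit side by side, flat, their length along the tray's x, either way round, middles about 47 mm to either side of the tray's middle along y. Origin: centre of the underside
- press: green badge press, fixed; origin on the turntable's axis at table height, -x is its loading front, a round drum (radius 168, height 36 mm) under the disc. From a column 215 mm behind the axis a forked head reaches over the two back stations (arms at height 162 to 208 mm, rams down to 126 mm), so plates go on and off at the front only; loaded dies and knobs pass freely below
- turntable (a joint): angle of the disc in rad, 0 at the start, growing anticlockwise from above; turns both ways, up to a full turn from the start. Disc radius 180 mm, upper face 56 mm above the table, three stations 120 degrees apart. A spring detent clicks in at each multiple of 120 degrees (a station at the front): it draws in from about 4 degrees and takes about 10 N at a knob to leave; elsewhere the disc stays put
- seat1 (a point): middle of station 1, on the disc's upper face, 105 mm from the axis: there lies the middle of a seated plate's underside. 48 mm to either side of it, square to the radius, stand two pins 16 mm high (10 mm straight, then tapered): one round, 16 mm wide, and one diamond-shaped, 12 mm across. At the front, empty, at the start
- seat2 (a point): middle of station 2, on the disc's upper face, 105 mm from the axis: there lies the middle of a seated plate's underside. 48 mm to either side of it, square to the radius, stand two pins 16 mm high (10 mm straight, then tapered): one round, 16 mm wide, and one diamond-shaped, 12 mm across
- seat3 (a point): middle of station 3, on the disc's upper face, 105 mm from the axis: there lies the middle of a seated plate's underside. 48 mm to either side of it, square to the radius, stand two pins 16 mm high (10 mm straight, then tapered): one round, 16 mm wide, and one diamond-shaped, 12 mm across
- round_pin1 (a point): foot of the round pin of station 1, on the disc's upper face; beside it an orange stripe is painted on the disc. A plate's large hole and orange stripe go on this side; the wrong way round it does not go down
- round_pin2 (a point): foot of the round pin of station 2, on the disc's upper face; beside it an orange stripe is painted on the disc. A plate's large hole and orange stripe go on this side; the wrong way round it does not go down
- round_pin3 (a point): foot of the round pin of station 3, on the disc's upper face; beside it an orange stripe is painted on the disc. A plate's large hole and orange stripe go on this side; the wrong way round it does not go down
- knob1 (a point): centre of the top of an upright black index knob with an orange cap, on the disc midway between two stations, 165 mm from the axis: a smooth cylinder 24 mm wide, to grip from 12 to 50 mm above the disc, for turning the disc
- knob2 (a point): centre of the top of an upright black index knob with an orange cap, on the disc midway between two stations, 165 mm from the axis: a smooth cylinder 24 mm wide, to grip from 12 to 50 mm above the disc, for turning the disc
- knob3 (a point): centre of the top of an upright black index knob with an orange cap, on the disc midway between two stations, 165 mm from the axis: a smooth cylinder 24 mm wide, to grip from 12 to 50 mm above the disc, for turning the disc
- teal_bottle: teal drinking bottle, 68 mm wide, 215 mm high; not part of the job
- mug: black mug, 80 mm wide, 95 mm high; not part of the job
- shell_jar: glass jar of badge shells, 72 mm wide, 85 mm high; not part of the job
- scissors: orange-handled scissors lying flat, 190 mm long; not part of the job
- marker: black marker lying flat, 140 mm long; not part of the job
- phone: black phone lying flat, 75 x 150 x 9 mm; not part of the job
Things that resemble listed ones, but are neither listed nor needed, are in the scene too. Leave any purple look-alike of the plate_c alone.

How it is judged:
By the outcome, as a careful person would: the job done as asked, in the order asked, and still so for the second after the job is handed in, with the robot touching nothing.
Of plate_a, plate_b, plate_c only 2 to 3 are there at a start; the rules pass over those that are not, and their reading is None.
At some moment in a run one of plate_a, plate_b, plate_c may be knocked a few centimetres aside while the robot is not near it.
It also fails if it takes over 210 s, if anything falls off the work surface, if the arm or the gripper's body presses on something with over 40 N, if the wrist force passes 120 N, or if a joint passes its speed limit or range.

ROBOT

A 6-joint arm with a two-finger parallel gripper is mounted at the origin on the work surface. World frame = base frame: x ahead of the robot, y to its left, z up, the work surface at z = 0. Lengths are in mm, angles in rad, forces in N, time in s.
With the tool pointing down it reaches from about 350 to 775 mm from the base axis. Payload 7.3 kg.
Tool frame: the origin (TCP) lies between the finger pads; the fingertips stand 14 mm ahead of it and the grasp point (between the pads) lies 5 mm behind it; z points along the fingers, y is the line along which they close (so a half turn about z gives the same grasp; the last joint's range is limited). The gripper opens to 92 mm and grips with 3 to 60 N. Pads are 19 mm wide; open, the fingers measure 130 mm over their backs; the gripper's body (75 mm by 190 mm) begins 47 mm behind the grasp point.
Start: joints at [-1.459, 0.342, 1.524, -0, 1.275, -0.146], TCP at [133.872, -507.663, 240.741] pointing down, gripper open.
Joint ranges: [-2.53, 2.53], [-0.77, 2.02], [0.04, 2.7], [-1, 4.14], [0.28, 2.66], [-3.11, 3.11]. Speed limits (rad/s): [2.57, 2.57, 3.14, 3.14, 3.14, 3.14].

INTERFACE

Orientations are given as [roll, pitch, yaw] about the fixed x, y, z axes, in that order (R = Rz(yaw) Ry(pitch) Rx(roll)).
In Python, from plant import get_obs, cams, close_job gives the robot as it stands. The module is installed in compiled form; this text tells all that it offers.
- The arm moves only by the shell command python3 -m creep 'ROWS'. ROWS is JSON, a list of rows, each an object of numbers: "hand": the opening, from 0 (shut) to 1 (fully open); "tx", "ty", "tz": the shift along the tool's x, y, z in m; "spin": the turn about the tool's z in degrees. In form: [{"hand": .., "tx": .., "ty": .., "tz": .., "spin": ..}, ...]. A call has 1 to 5 rows; each row shifts and turns the commanded pose from where the row before left it, along the tool's axes as they then stand; what a row does not reach is not made up. A row lasts 1/8 s, in which the tool goes at most 62.5 mm and 10.7 degrees, less where a joint would pass 70% of its speed; a pose out of reach is approached as far as the arm can. A call is refused whole if a number of a shift passes 0.0625 or a number of a turn 10.7, either way. A call with a gripper value outside its range is refused whole. The fingers move at their own pace and stop on an object; the grip force is fixed at half the most. Time passes only in rows, so rows that do not move let the fingers close. It gives the time, the measured TCP pose, the force, the opening and the grip force at its end, in the units of the state.
- get_obs(): the state, without advancing time (a new reading comes with each control period).
- cams.capture(name): name is "side" or "top"; returns a dict with "color" (420x560x3 uint8, red, green, blue), "K" (3x3 intrinsics, pixels), "R" (3x3) and "t" (3): a world point X has camera coordinates R X + t. Camera axes: x right, y down, z forward; pixel columns grow to the right and rows downward; lengths in mm; the calibration is good to about 2 mm. A picture is of the moment at which its call begins. There is no depth.
- close_job(): hands the job in; it is judged then, once.
The state is a dict: "time": time; "joint_positions": joint angles; "dq": joint speeds; "tau": joint torques, N m; "tool_pos": TCP position; "tcp_rot": TCP orientation; "contact_force": force on the tool from outside, world axes, zero at the start; "moment": the same for the moment, N m; "grip_width": finger opening in mm; "finger_force": force on a finger pad.
Only numpy, scipy, OpenCV 4.12 (cv2) and the standard library are available. Lean on these libraries where they do the work, as an engineer would, in place of code of your own. Each camera call takes 0.05 s, during which the arm holds its last target. There are 200 camera calls.

## Working session

There is one attempt and no reset: what is moved stays moved. The work goes in short steps, Python scripts to look and compute and a shell command to move; the robot and the scene stay as the last step left them, time stands still between calls to the robot, and variables do not carry over. Pictures are saved under pics/ and viewed, at most 14 in all, crops included, and the job is handed in when it is done.

```bash
mkdir -p pics; cat > h.py <<'E'
import numpy as np, cv2
from plant import get_obs, cams
def cap(n,f=None):
    c=cams.capture(n)
    if f: cv2.imwrite('pics/'+f,c['color'][:,:,::-1])
    return c
def ray(c,u,v,z):
    K,R,t=[np.array(c[k],float) for k in('K','R','t')]
    o=-R.T@t; d=R.T@np.linalg.inv(K)@np.array([u,v,1.])
    return o+d*(z-o[2])/d[2]
def proj(c,X):
    p=np.array(c['K'])@(np.array(c['R'])@np.array(X,float)+np.array(c['t'])); return p[:2]/p[2]
E
python3 - <<'E'
from h import *
o=get_obs(); print({k:np.round(v,3) for k,v in o.items()})
for n in('top','side'):
    c=cap(n,n+'0.png'); print(n,np.round(c['K'],1).tolist(),np.round(-np.array(c['R']).T@np.array(c['t'])),np.round(c['R'],2).tolist())
E
```

```text
{'time': np.float64(0.0), 'joint_positions': array([-1.459,  0.343,  1.525, -0.   ,  1.275, -0.146]), 'dq': array([-0.002, -0.001, -0.   , -0.001,  0.   , -0.001]), 'tau': array([ -0.   , -43.125, -24.422,   0.072,   0.056,  -0.   ]), 'tool_pos': array([ 133.806, -507.272,  240.045]), 'tcp_rot': array([-3.14 , -0.   ,  0.258]), 'contact_force': array([-0.666,  0.271, -0.304]), 'moment': array([-0.   ,  0.081, -0.017]), 'finger_force': np.float64(0.0), 'grip_width': np.float64(91.939)}
top [[472.1, 0.0, 277.6], [0.0, 472.1, 203.6], [0.0, 0.0, 1.0]] [ 312.  102. 1621.] [[-0.03, -1.0, 0.02], [-0.99, 0.02, -0.12], [0.12, -0.02, -0.99]]
side [[514.6, 0.0, 278.2], [0.0, 514.6, 213.8], [0.0, 0.0, 1.0]] [  460. -1324.  1226.] [[1.0, -0.04, 0.0], [-0.03, -0.63, -0.77], [0.03, 0.77, -0.64]]
```

View pics/top0.png

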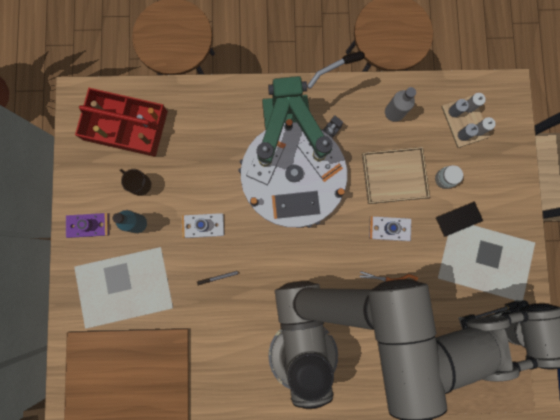

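View pics/side0.png

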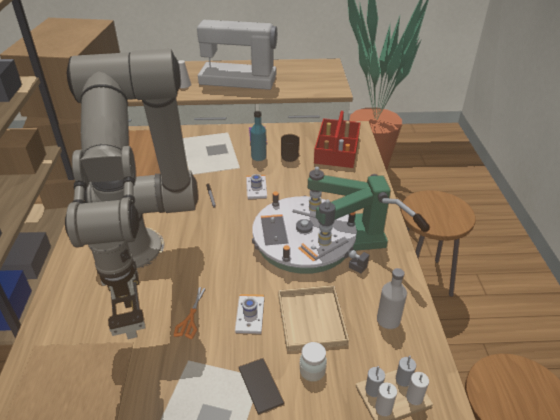

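The top view (image up = +x, left = +y) shows blue plates at about (204,225) and (392,228), with a purple look-alike at (86,225). The disc centre is at (294,174), knob caps at (254,202), (341,192) and (289,124), and the tray at (396,176). The side view shows the same two blue plates at (257,186) and (250,314), and no third one so far.

```bash
python3 - <<'E'
from h import *
c=cap('top'); im=c['color'][:,:,::-1]
cv2.imwrite('pics/crop1.png',cv2.resize(im[100:250,175:440],None,fx=3,fy=3,interpolation=cv2.INTER_CUBIC))
hsv=cv2.cvtColor(im,cv2.COLOR_BGR2HSV)
# light plate outlines, blue bands, orange caps, disc
def blobs(m,amin):
    n,l,s,ce=cv2.connectedComponentsWithStats(m.astype(np.uint8))
    return [(ce[i],s[i],l==i) for i in range(1,n) if s[i,4]>=amin]
H,S,V=cv2.split(hsv)
print('blue'); [print(b[0].round(1),b[1][4]) for b in blobs((H>105)&(H<130)&(S>60)&(V>60),8)]
print('orange')
for b in blobs((H>5)&(H<16)&(S>150)&(V>120),6):
    print(b[0].round(1),b[1][4],ray(c,*b[0],106)[:2].round(),ray(c,*b[0],56)[:2].round(),ray(c,*b[0],12)[:2].round())
print('plates')
for b in blobs((S<45)&(V>150),150):
    r=cv2.minAreaRect(np.argwhere(b[2])[:,::-1].astype(np.float32))
    q=np.array([ray(c,*p,12)[:2] for p in cv2.boxPoints(r)])
    print(b[0].round(1),b[1][4],r[0],q.mean(0).round(1),[np.linalg.norm(q[1]-q[0]).round(),np.linalg.norm(q[2]-q[1]).round()],q.round().tolist())
print('disc ctr',ray(c,294,174,56).round())
E
```

```text
blue
[200.3 224.3] 31
[393.1 227.5] 31
orange
[150.  110.2] 26 [819. 486.] [835. 499.] [850. 510.]
[337. 170.] 9 [ 605. -124.] [ 614. -131.] [ 623. -138.]
[340.6 191.5] 19 [ 533. -133.] [ 541. -141.] [ 547. -147.]
[253.3 200.4] 9 [510. 151.] [517. 153.] [523. 154.]
plates
[287.9 185.7] 3682 (288.89727783203125, 184.2739715576172) [577.9  30.6] [np.float64(286.0), np.float64(367.0)] [[513.0, 250.0], [780.0, 147.0], [641.0, -192.0], [378.0, -83.0]]
[312.1 155.7] 339 (313.0, 153.50003051757812) [683.2 -56.3] [np.float64(49.0), np.float64(156.0)] [[733.0, 8.0], [762.0, -32.0], [633.0, -120.0], [605.0, -81.0]]
[453.5 173.9] 251 (453.5, 173.5) [ 601.5 -543.9] [np.float64(60.0), np.float64(60.0)] [[632.0, -516.0], [631.0, -576.0], [571.0, -572.0], [572.0, -512.0]]
[203.3 224.9] 557 (203.1754150390625, 224.83287048339844) [443.  326.7] [np.float64(129.0), np.float64(76.0)] [[479.0, 393.0], [483.0, 264.0], [407.0, 261.0], [404.0, 389.0]]
[391.2 228.2] 553 (391.33660888671875, 228.1147918701172) [ 416.4 -316.2] [np.float64(76.0), np.float64(131.0)] [[384.0, -247.0], [460.0, -255.0], [448.0, -386.0], [373.0, -377.0]]
[487.5 258.9] 3858 (486.42694091796875, 260.06304931640625) [ 300.4 -635.6] [np.float64(209.0), np.float64(299.0)] [[245.0, -459.0], [442.0, -528.0], [355.0, -814.0], [160.0, -741.0]]
[123.5 288.5] 4932 (122.68173217773438, 287.29962158203125) [240.8 596.1] [np.float64(303.0), np.float64(210.0)] [[312.0, 769.0], [373.0, 472.0], [168.0, 425.0], [110.0, 718.0]]
disc ctr [604.  14.  56.]
```

View pics/crop1.png

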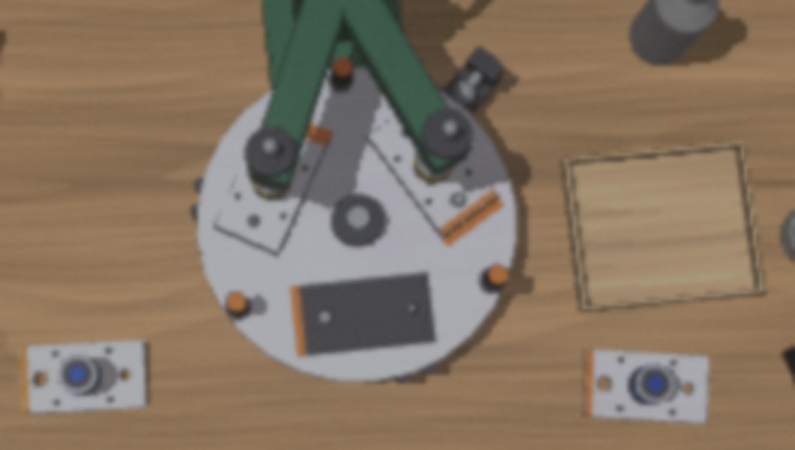

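Three-fold layout: the blue plates' stripes point to +y, and so does the front station's stripe. I'll fit the disc circle and get a move calculator going.

```bash
cat >> h.py <<'E'
import sys
def wrap(a): return (a+180)%360-180
def st():
    o=get_obs(); return o,np.array(o['tool_pos']),np.degrees(o['tcp_rot'][2])
def to(x,y,z,yaw=None):
    o,p,w=st(); s=0 if yaw is None else wrap(w-yaw)
    w2=np.radians(w-s); d=np.array([x,y,z])-p
    tx=d[0]*np.cos(w2)+d[1]*np.sin(w2); ty=d[0]*np.sin(w2)-d[1]*np.cos(w2)
    n=np.linalg.norm(d)
    print('p',p.round(1),'yaw %.1f'%w,'F',np.round(o['contact_force'],1),'w %.1f'%o['grip_width'],'t %.1f'%o['time'],'| spin %.1f then tx %.1f ty %.1f tz %.1f mm (rows>=%d)'%(s,tx,ty,-d[2],int(np.ceil(n/62.5))))
E
python3 - <<'E'
from h import *
from scipy.optimize import least_squares
c=cap('top'); hsv=cv2.cvtColor(c['color'],cv2.COLOR_RGB2HSV); H,S,V=cv2.split(hsv)
m=((S<45)&(V>120)).astype(np.uint8)
n,l,s,ce=cv2.connectedComponentsWithStats(m); i=l[215,300] or l[190,260]; print(i,s[i])
cn=max(cv2.findContours((l==i).astype(np.uint8),cv2.RETR_EXTERNAL,cv2.CHAIN_APPROX_NONE)[0],key=len)[:,0]
P=np.array([ray(c,*p,56)[:2] for p in cn]); r=np.linalg.norm(P-[604,15],axis=1); P=P[(r>170)&(P[:,0]<640)]
f=least_squares(lambda q:np.hypot(*(P-q[:2]).T)-q[2],[604,15,180],loss='soft_l1'); print('disc',f.x,len(P))
A=f.x[:2]
for y in(4.6,):
    for a in(120,240): print('knob',a,A+165*np.array([np.cos(np.radians(a+y)),np.sin(np.radians(a+y))]))
for u in((200.3,224.3),(393.1,227.5)): print('die',ray(c,*u,52).round())
# tray rim corners from crop (top view px)
for u in((175+565/3,100+160/3),(175+742/3,100+146/3),(175+763/3,100+293/3),(175+582/3,100+310/3)): print('tray',ray(c,*u,26)[:2].round())
a=np.radians(120+4.6); to(A[0]+165*np.cos(a),A[1]+165*np.sin(a),180,-55.4)
E
```

```text
10 [ 240  131  107   97 4604]
disc [604.90005572  16.0208546  177.73395542] 166
knob 120 [511.20583779 151.83835541]
knob 240 [ 534.12575871 -133.02946872]
die [442. 331.  52.]
die [ 416. -312.   52.]
tray [ 677. -229.]
tray [ 689. -436.]
tray [ 517. -449.]
tray [ 502. -241.]
p [ 133.8 -507.4  240.3] yaw 14.8 F [ 0.2 -0.3  0.1] w 92.1 t 0.2 | spin 70.2 then tx -328.4 ty -685.0 tz 60.3 mm (rows>=13)
```

```bash
python3 -m creep '[{"spin":10},{"spin":10},{"spin":10},{"spin":10},{"spin":10}]' >/dev/null
python3 -m creep '[{"spin":10},{"spin":10.2},{"tx":-0.0219,"ty":-0.0457},{"tx":-0.0219,"ty":-0.0457},{"tx":-0.0219,"ty":-0.0457}]' >/dev/null
python3 -m creep '[{"tx":-0.0219,"ty":-0.0457},{"tx":-0.0219,"ty":-0.0457},{"tx":-0.0219,"ty":-0.0457},{"tx":-0.0219,"ty":-0.0457},{"tx":-0.0219,"ty":-0.0457}]' >/dev/null
python3 -m creep '[{"tx":-0.0219,"ty":-0.0457},{"tx":-0.0219,"ty":-0.0457},{"tx":-0.0219,"ty":-0.0457},{"tx":-0.0219,"ty":-0.0457},{"tx":-0.0219,"ty":-0.0457}]' 
python3 -m creep '[{"tx":-0.0219,"ty":-0.0457},{"tx":-0.0219,"ty":-0.0457},{"tz":0.04,"hand":0.6},{"hand":0.6}]'
python3 - <<'E'
from h import *
to(511,151.5,90,-55.4)
c=cap('top','top1.png'); c=cap('side','side1.png')
E
```

```text
p [ 133.8 -507.4  240.3] yaw 14.8 F [ 0.2 -0.3  0.1] w 92.1 t 0.2 | spin 70.2 then tx -328.2 ty -684.6 tz 150.3 mm (rows>=13)invalid input at $[0]: expected keys hand, tx, ty, tz, spin
invalid input at $[0]: expected keys hand, tx, ty, tz, spin
invalid input at $[0]: expected keys hand, tx, ty, tz, spin
invalid input at $[0]: expected keys hand, tx, ty, tz, spin
invalid input at $[0]: expected keys hand, tx, ty, tz, spin
```

View pics/side1.png

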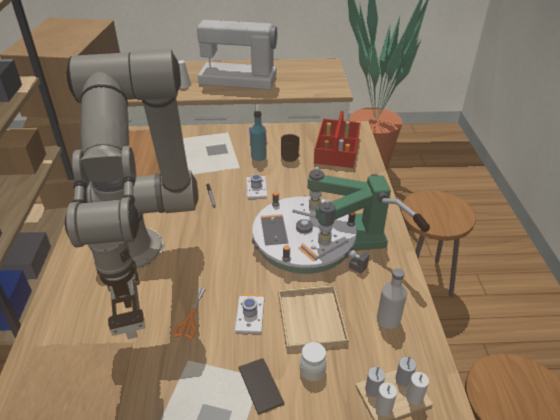

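The picture shows an unmoved scene because the rows were refused: every key has to be given.

```bash
python3 -m creep '[{"hand":0.6,"tx":0,"ty":0,"tz":0,"spin":10},{"hand":0.6,"tx":0,"ty":0,"tz":0,"spin":10},{"hand":0.6,"tx":0,"ty":0,"tz":0,"spin":10},{"hand":0.6,"tx":0,"ty":0,"tz":0,"spin":10},{"hand":0.6,"tx":0,"ty":0,"tz":0,"spin":10}]' >/dev/null
python3 -m creep '[{"hand":0.6,"tx":0,"ty":0,"tz":0,"spin":10},{"hand":0.6,"tx":0,"ty":0,"tz":0,"spin":10.2},{"hand":0.6,"tx":-0.0219,"ty":-0.0457,"tz":0,"spin":0},{"hand":0.6,"tx":-0.0219,"ty":-0.0457,"tz":0,"spin":0},{"hand":0.6,"tx":-0.0219,"ty":-0.0457,"tz":0,"spin":0}]'
python3 -m creep '[{"hand":0.6,"tx":-0.0219,"ty":-0.0457,"tz":0,"spin":0},{"hand":0.6,"tx":-0.0219,"ty":-0.0457,"tz":0,"spin":0},{"hand":0.6,"tx":-0.0219,"ty":-0.0457,"tz":0,"spin":0},{"hand":0.6,"tx":-0.0219,"ty":-0.0457,"tz":0,"spin":0},{"hand":0.6,"tx":-0.0219,"ty":-0.0457,"tz":0,"spin":0}]'
python3 -m creep '[{"hand":0.6,"tx":-0.0219,"ty":-0.0457,"tz":0,"spin":0},{"hand":0.6,"tx":-0.0219,"ty":-0.0457,"tz":0,"spin":0},{"hand":0.6,"tx":-0.0219,"ty":-0.0457,"tz":0,"spin":0},{"hand":0.6,"tx":-0.0219,"ty":-0.0457,"tz":0,"spin":0},{"hand":0.6,"tx":-0.0219,"ty":-0.0457,"tz":0,"spin":0}]'
python3 -m creep '[{"hand":0.6,"tx":-0.0219,"ty":-0.0457,"tz":0,"spin":0},{"hand":0.6,"tx":-0.0219,"ty":-0.0457,"tz":0,"spin":0},{"hand":0.6,"tx":0,"ty":0,"tz":0.04,"spin":0},{"hand":0.6,"tx":0,"ty":0,"tz":0,"spin":0}]'
python3 - <<'E'
from h import *
to(511,151.5,90,-55.4)
c=cap('side','side2.png')
E
```

```text
time: 1.55
tool_pos: [210.0, -374.4, 240.6]
tcp_rot: [-3.141, -0.0, -0.968]
contact_force: [0.5, -0.8, -0.3]
grip_width: 55.2
finger_force: 0.0
time: 2.17
tool_pos: [336.1, -154.5, 240.9]
tcp_rot: [-3.141, -0.001, -0.968]
contact_force: [0.4, -0.5, -0.3]
grip_width: 55.0
finger_force: 0.0
time: 2.8
tool_pos: [462.2, 65.5, 240.8]
tcp_rot: [-3.141, -0.0, -0.967]
contact_force: [1.2, -0.5, 0.0]
grip_width: 55.5
finger_force: 0.0
time: 3.3
tool_pos: [510.0, 152.0, 198.0]
tcp_rot: [3.135, 0.003, -0.966]
contact_force: [-0.1, 0.3, 0.0]
grip_width: 55.0
finger_force: 0.0
p [510. 152. 198.] yaw -55.4 F [-0.1  0.3  0. ] w 55.0 t 3.3 | spin 0.0 then tx 1.0 ty -0.6 tz 108.0 mm (rows>=2)
```

View pics/side2.png

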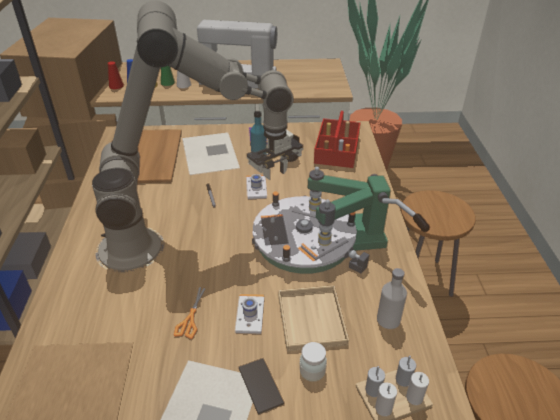

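The gripper is above the left knob. Table areas that were hidden before are now visible, and there is no third blue plate. Next I descend, grip the knob and turn +120°.

```bash
python3 -m creep '[{"hand":0.6,"tx":0.001,"ty":-0.0006,"tz":0.05,"spin":0},{"hand":0.6,"tx":0,"ty":0,"tz":0.05,"spin":0},{"hand":0.6,"tx":0,"ty":0,"tz":0.007,"spin":0},{"hand":0,"tx":0,"ty":0,"tz":0,"spin":0},{"hand":0,"tx":0,"ty":0,"tz":0,"spin":0}]'
python3 -m creep '[{"hand":0,"tx":0,"ty":0,"tz":0,"spin":0},{"hand":0,"tx":0,"ty":0,"tz":0,"spin":0},{"hand":0,"tx":0,"ty":0,"tz":0,"spin":0}]'
```

```text
time: 3.98
tool_pos: [514.6, 151.4, 96.2]
tcp_rot: [-3.138, -0.002, -0.968]
contact_force: [-0.3, 0.2, 1.1]
grip_width: 39.5
finger_force: 0.0
time: 4.35
tool_pos: [512.7, 150.8, 94.9]
tcp_rot: [3.141, -0.001, -0.967]
contact_force: [-3.5, -3.2, 7.7]
grip_width: 23.2
finger_force: 30.0
```

```bash
python3 -m creep '[{"hand":0,"tx":0.0025,"ty":0.02865,"tz":0,"spin":-10},{"hand":0,"tx":0.0025,"ty":0.02865,"tz":0,"spin":-10},{"hand":0,"tx":0.0025,"ty":0.02865,"tz":0,"spin":-10}]'
python3 -m creep '[{"hand":0,"tx":0.0025,"ty":0.02865,"tz":0,"spin":-10},{"hand":0,"tx":0.0025,"ty":0.02865,"tz":0,"spin":-10},{"hand":0,"tx":0.0025,"ty":0.02865,"tz":0,"spin":-10},{"hand":0,"tx":0.0025,"ty":0.02865,"tz":0,"spin":-10},{"hand":0,"tx":0.0025,"ty":0.02865,"tz":0,"spin":-10}]'
python3 -m creep '[{"hand":0,"tx":0.0025,"ty":0.02865,"tz":0,"spin":-10},{"hand":0,"tx":0.0025,"ty":0.02865,"tz":0,"spin":-10},{"hand":0,"tx":0.0025,"ty":0.02865,"tz":0,"spin":-10},{"hand":0,"tx":0.0025,"ty":0.02865,"tz":0,"spin":-10},{"hand":0,"tx":0,"ty":0,"tz":0,"spin":0}]'
python3 - <<'E'
from h import *
to(534,-133,95,64.6)
E
```

```text
time: 4.72
tool_pos: [458.4, 86.4, 94.9]
tcp_rot: [-3.139, -0.004, -0.436]
contact_force: [7.0, 0.5, -2.2]
grip_width: 23.0
finger_force: 30.0
time: 5.35
tool_pos: [458.2, -53.5, 94.9]
tcp_rot: [3.14, -0.004, 0.435]
contact_force: [11.2, 11.0, -3.4]
grip_width: 23.3
finger_force: 30.0
time: 5.98
tool_pos: [538.9, -132.5, 94.8]
tcp_rot: [3.138, -0.004, 1.129]
contact_force: [2.2, 10.7, 6.2]
grip_width: 23.5
finger_force: 30.0
p [ 538.9 -132.5   94.8] yaw 64.7 F [ 2.2 10.7  6.2] w 23.5 t 6.0 | spin 0.1 then tx -2.6 ty -4.2 tz -0.2 mm (rows>=1)
```

```bash
python3 -m creep '[{"hand":0.6,"tx":0,"ty":0,"tz":0,"spin":0},{"hand":0.6,"tx":0,"ty":0,"tz":0,"spin":0},{"hand":0.6,"tx":0,"ty":0,"tz":0,"spin":0},{"hand":0.7,"tx":0,"ty":0,"tz":-0.05,"spin":0},{"hand":0.7,"tx":0,"ty":0,"tz":-0.05,"spin":0}]' >/dev/null
python3 -m creep '[{"hand":0.75,"tx":0,"ty":0,"tz":0,"spin":10},{"hand":0.75,"tx":0,"ty":0,"tz":0,"spin":10},{"hand":0.75,"tx":0,"ty":0,"tz":0,"spin":10},{"hand":0.75,"tx":0,"ty":0,"tz":0,"spin":10},{"hand":0.75,"tx":0,"ty":0,"tz":0,"spin":10}]'
python3 -m creep '[{"hand":0.75,"tx":0,"ty":0,"tz":0,"spin":10},{"hand":0.75,"tx":0,"ty":0,"tz":0,"spin":0}]' >/dev/null
python3 - <<'E'
from h import *
to(500,7.6,93,4.6)
c=cap('side'); im=c['color'][:,:,::-1]
cv2.imwrite('pics/s3.png',cv2.resize(im[130:300,200:440],None,fx=3,fy=3,interpolation=cv2.INTER_CUBIC))
E
```

```text
time: 7.22
tool_pos: [535.5, -133.7, 193.7]
tcp_rot: [3.142, 0.0, 0.248]
contact_force: [-1.0, 0.3, 0.1]
grip_width: 68.6
finger_force: 0.0
p [ 535.5 -133.7  193.7] yaw 4.6 F [-0.3 -0.4 -0.3] w 68.7 t 7.5 | spin 0.0 then tx -24.1 ty -143.7 tz 100.7 mm (rows>=3)
```

View pics/s3.png

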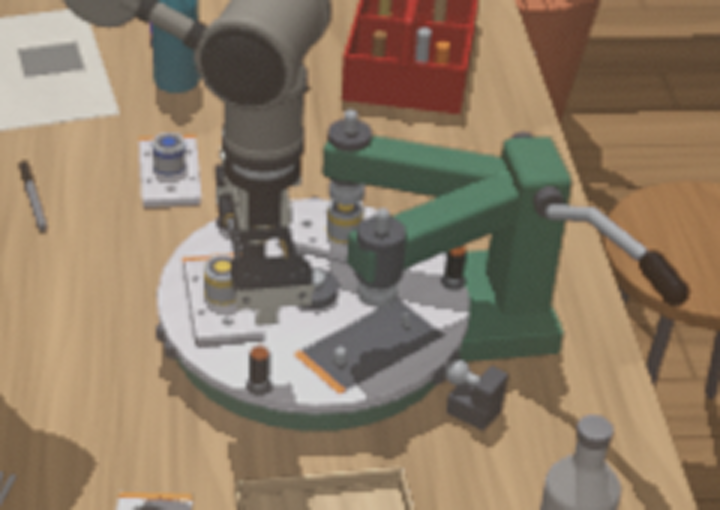

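The yellow plate is at the front (crop (222,285)) and the dark empty station is under the right ram. Next I grip its die along the tangential direction and read the position.

```bash
python3 -m creep '[{"hand":0.75,"tx":-0.008,"ty":-0.0479,"tz":0,"spin":0},{"hand":0.75,"tx":-0.008,"ty":-0.0479,"tz":0,"spin":0},{"hand":0.75,"tx":-0.008,"ty":-0.0479,"tz":0,"spin":0},{"hand":0.75,"tx":0,"ty":0,"tz":0.05,"spin":0},{"hand":0.75,"tx":0,"ty":0,"tz":0.05,"spin":0}]'
python3 -m creep '[{"hand":0.75,"tx":0,"ty":0,"tz":0,"spin":0},{"hand":0.75,"tx":0,"ty":0,"tz":0,"spin":0},{"hand":0,"tx":0,"ty":0,"tz":0,"spin":0},{"hand":0,"tx":0,"ty":0,"tz":0,"spin":0},{"hand":0,"tx":0,"ty":0,"tz":0,"spin":0}]'
python3 -m creep '[{"hand":0,"tx":0,"ty":0,"tz":0,"spin":0},{"hand":0,"tx":0,"ty":0,"tz":0,"spin":0}]'
```

```text
time: 8.15
tool_pos: [500.7, 8.4, 93.4]
tcp_rot: [3.141, -0.003, 0.085]
contact_force: [0.3, -0.0, -0.7]
grip_width: 68.6
finger_force: 0.0
time: 8.78
tool_pos: [500.7, 7.7, 94.5]
tcp_rot: [3.141, -0.001, 0.08]
contact_force: [-0.6, 0.9, 5.9]
grip_width: 43.5
finger_force: 24.9
time: 9.02
tool_pos: [500.7, 7.7, 94.5]
tcp_rot: [3.141, -0.001, 0.08]
contact_force: [-2.2, -0.2, 6.2]
grip_width: 43.5
finger_force: 30.0
```

```bash
python3 -m creep '[{"hand":0.75,"tx":0,"ty":0,"tz":0,"spin":0},{"hand":0.75,"tx":0,"ty":0,"tz":0,"spin":0},{"hand":0.75,"tx":0,"ty":0,"tz":0,"spin":-10},{"hand":0.75,"tx":0,"ty":0,"tz":0,"spin":-10},{"hand":0.75,"tx":0,"ty":0,"tz":0,"spin":-10}]'
python3 -m creep '[{"hand":0.75,"tx":0,"ty":0,"tz":0,"spin":-10},{"hand":0.75,"tx":0,"ty":0,"tz":0,"spin":-10},{"hand":0.75,"tx":0,"ty":0,"tz":0,"spin":-10},{"hand":0.75,"tx":0,"ty":0,"tz":0,"spin":-10},{"hand":0.75,"tx":0,"ty":0,"tz":0,"spin":-10}]'
python3 -m creep '[{"hand":0.75,"tx":0,"ty":0,"tz":0,"spin":-10},{"hand":0,"tx":0,"ty":0,"tz":0,"spin":0},{"hand":0,"tx":0,"ty":0,"tz":0,"spin":0},{"hand":0,"tx":0,"ty":0,"tz":0,"spin":0},{"hand":0,"tx":0,"ty":0,"tz":0,"spin":0}]'
python3 -m creep '[{"hand":0,"tx":0,"ty":0,"tz":0,"spin":0}]'
python3 - <<'E'
from h import *
to(500,7.6,93,94.6)
E
```

```text
time: 9.65
tool_pos: [500.2, 7.8, 93.4]
tcp_rot: [-3.141, 0.0, 0.609]
contact_force: [-0.3, -0.2, -0.5]
grip_width: 68.5
finger_force: 0.0
time: 10.28
tool_pos: [500.2, 7.8, 93.5]
tcp_rot: [-3.141, 0.0, 1.482]
contact_force: [0.1, -0.5, -0.0]
grip_width: 68.7
finger_force: 0.0
time: 10.9
tool_pos: [500.4, 7.8, 93.7]
tcp_rot: [3.141, 0.0, 1.649]
contact_force: [0.3, -0.6, -0.9]
grip_width: 43.4
finger_force: 30.0
time: 11.02
tool_pos: [500.5, 7.8, 93.7]
tcp_rot: [3.141, 0.0, 1.65]
contact_force: [0.8, 0.4, -0.5]
grip_width: 43.7
finger_force: 30.0
p [500.5   7.8  93.7] yaw 94.5 F [ 0.8  0.4 -0.5] w 43.7 t 11.0 | spin -0.1 then tx -0.1 ty -0.5 tz 0.7 mm (rows>=1)
```

The seat centre is now known from touch: (500.5, 7.8), with TCP z 93.7 on a seated plate. Next I lift and carry the plate to the tray's far slot.

```bash
python3 -m creep '[{"hand":0,"tx":0,"ty":0,"tz":-0.006,"spin":0},{"hand":0,"tx":0,"ty":0,"tz":-0.01,"spin":0},{"hand":0,"tx":0,"ty":0,"tz":-0.015,"spin":0},{"hand":0,"tx":0,"ty":0,"tz":-0.03,"spin":0},{"hand":0,"tx":0,"ty":0,"tz":-0.045,"spin":0}]'
python3 -m creep '[{"hand":0,"tx":-0.03,"ty":0.0051,"tz":0,"spin":0},{"hand":0,"tx":-0.05,"ty":0.0085,"tz":0,"spin":0},{"hand":0,"tx":-0.055,"ty":0.0093,"tz":0,"spin":0},{"hand":0,"tx":-0.055,"ty":0.0093,"tz":0,"spin":0},{"hand":0,"tx":-0.055,"ty":0.0093,"tz":0,"spin":0}]'
python3 -m creep '[{"hand":0,"tx":-0.055,"ty":0.0093,"tz":0,"spin":0},{"hand":0,"tx":-0.055,"ty":0.0093,"tz":0,"spin":0},{"hand":0,"tx":-0.03,"ty":0.0051,"tz":0,"spin":0},{"hand":0,"tx":-0.015,"ty":0.0025,"tz":0,"spin":10},{"hand":0,"tx":0,"ty":0,"tz":0,"spin":10}]'
python3 -m creep '[{"hand":0,"tx":0,"ty":0,"tz":0,"spin":10},{"hand":0,"tx":0,"ty":0,"tz":0,"spin":10},{"hand":0,"tx":0,"ty":0,"tz":0,"spin":10},{"hand":0,"tx":0,"ty":0,"tz":0,"spin":10},{"hand":0,"tx":0,"ty":0,"tz":0,"spin":10}]' >/dev/null
python3 -m creep '[{"hand":0,"tx":0,"ty":0,"tz":0,"spin":10},{"hand":0,"tx":0,"ty":0,"tz":0,"spin":10.3},{"hand":0,"tx":0,"ty":0,"tz":0,"spin":0}]' >/dev/null
python3 - <<'E'
from h import *
to(599.4,-386,45,4.2)
c=cap('top'); im=c['color'][:,:,::-1]
cv2.imwrite('pics/t4.png',cv2.resize(im[80:260,170:440],None,fx=2.9,fy=2.9,interpolation=cv2.INTER_CUBIC))
E
```

```text
time: 11.65
tool_pos: [499.2, 7.9, 200.5]
tcp_rot: [-3.139, -0.0, 1.651]
contact_force: [1.2, 0.5, -3.9]
grip_width: 43.3
finger_force: 30.0
time: 12.28
tool_pos: [561.1, -234.7, 200.7]
tcp_rot: [-3.142, -0.0, 1.651]
contact_force: [2.1, 0.3, -4.2]
grip_width: 43.4
finger_force: 30.0
time: 12.9
tool_pos: [599.0, -386.8, 199.6]
tcp_rot: [-3.14, -0.0, 1.294]
contact_force: [0.3, 0.4, -4.4]
grip_width: 43.2
finger_force: 30.0
p [ 599.4 -385.3  200.2] yaw 4.4 F [-0.1 -0.3 -4.2] w 43.7 t 13.9 | spin 0.2 then tx -0.0 ty 0.7 tz 155.2 mm (rows>=3)
```

View pics/t4.png

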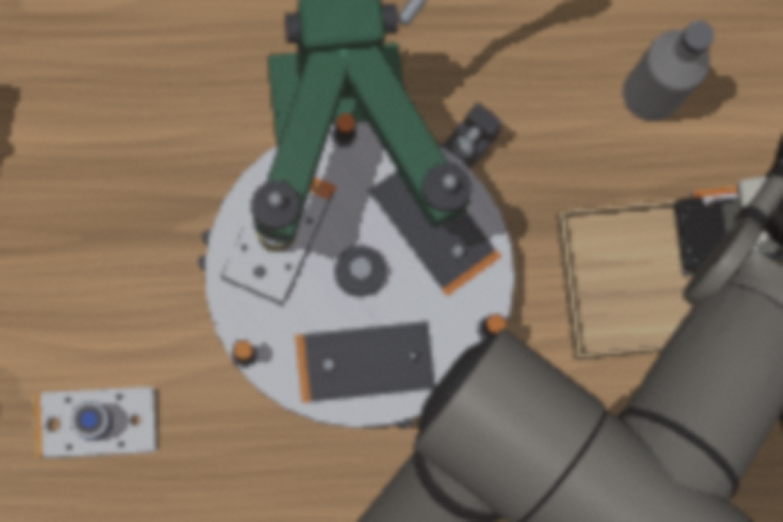

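The plate is held over the tray's far slot, the front station is empty, and the other yellow plate is at the left back. Lowering now.

```bash
python3 -m creep '[{"hand":0,"tx":0,"ty":0.0007,"tz":0.05,"spin":0},{"hand":0,"tx":0,"ty":0,"tz":0.05,"spin":0},{"hand":0,"tx":0,"ty":0,"tz":0.04,"spin":0},{"hand":0,"tx":0,"ty":0,"tz":0.012,"spin":0},{"hand":0,"tx":0,"ty":0,"tz":0.004,"spin":0}]'
python3 -m creep '[{"hand":0,"tx":0,"ty":0,"tz":0.0015,"spin":0},{"hand":0.75,"tx":0,"ty":0,"tz":0,"spin":0},{"hand":0.75,"tx":0,"ty":0,"tz":0,"spin":0},{"hand":0.75,"tx":0,"ty":0,"tz":0,"spin":0}]'
python3 -m creep '[{"hand":0.75,"tx":0,"ty":0,"tz":-0.05,"spin":0},{"hand":0.75,"tx":0,"ty":0,"tz":-0.05,"spin":0},{"hand":0.6,"tx":0,"ty":0,"tz":-0.05,"spin":0},{"hand":0.6,"tx":0,"ty":0,"tz":0,"spin":0}]'
python3 - <<'E'
from h import *
to(511,151.5,200,-55.4)
E
```

```text
time: 14.58
tool_pos: [600.1, -386.5, 44.3]
tcp_rot: [3.141, -0.001, 0.076]
contact_force: [0.1, 0.1, -4.8]
grip_width: 43.5
finger_force: 30.0
time: 15.08
tool_pos: [600.2, -386.6, 43.5]
tcp_rot: [3.14, -0.001, 0.075]
contact_force: [-0.1, 0.2, -0.2]
grip_width: 66.9
finger_force: 0.0
time: 15.58
tool_pos: [601.6, -387.7, 198.7]
tcp_rot: [3.134, -0.008, 0.075]
contact_force: [-1.0, -0.1, 0.0]
grip_width: 56.2
finger_force: 0.0
p [ 601.6 -387.7  198.7] yaw 4.3 F [-1.  -0.1  0. ] w 56.2 t 15.6 | spin 59.7 then tx -495.3 ty -231.6 tz -1.3 mm (rows>=9)
```

```bash
python3 -m creep '[{"hand":0.6,"tx":0,"ty":0,"tz":0,"spin":10},{"hand":0.6,"tx":0,"ty":0,"tz":0,"spin":10},{"hand":0.6,"tx":0,"ty":0,"tz":0,"spin":10},{"hand":0.6,"tx":0,"ty":0,"tz":0,"spin":10},{"hand":0.6,"tx":0,"ty":0,"tz":0,"spin":10}]' >/dev/null
python3 -m creep '[{"hand":0.6,"tx":0,"ty":0,"tz":0,"spin":9.7},{"hand":0.6,"tx":-0.0495,"ty":-0.0232,"tz":0,"spin":0},{"hand":0.6,"tx":-0.0495,"ty":-0.0232,"tz":0,"spin":0},{"hand":0.6,"tx":-0.0495,"ty":-0.0232,"tz":0,"spin":0},{"hand":0.6,"tx":-0.0495,"ty":-0.0232,"tz":0,"spin":0}]' >/dev/null
python3 -m creep '[{"hand":0.6,"tx":-0.0495,"ty":-0.0232,"tz":0,"spin":0},{"hand":0.6,"tx":-0.0495,"ty":-0.0232,"tz":0,"spin":0},{"hand":0.6,"tx":-0.0495,"ty":-0.0232,"tz":0,"spin":0},{"hand":0.6,"tx":-0.0495,"ty":-0.0232,"tz":0,"spin":0},{"hand":0.6,"tx":-0.0495,"ty":-0.0232,"tz":0,"spin":0}]' >/dev/null
python3 -m creep '[{"hand":0.6,"tx":-0.0495,"ty":-0.0232,"tz":0,"spin":0},{"hand":0.6,"tx":0,"ty":0,"tz":0,"spin":0},{"hand":0.6,"tx":0,"ty":0,"tz":0,"spin":0}]' >/dev/null
python3 - <<'E'
from h import *
to(512,151,92,-55.4)
E
```

```text
p [509.6 152.7 191.7] yaw -55.4 F [-0.4 -1.3  0.1] w 54.8 t 17.8 | spin 0.0 then tx 2.7 ty -1.0 tz 99.7 mm (rows>=2)
```

```bash
python3 -m creep '[{"hand":0.6,"tx":0.0027,"ty":-0.001,"tz":0.05,"spin":0},{"hand":0.6,"tx":0,"ty":0,"tz":0.05,"spin":0},{"hand":0.6,"tx":0,"ty":0,"tz":0,"spin":0},{"hand":0,"tx":0,"ty":0,"tz":0,"spin":0},{"hand":0,"tx":0,"ty":0,"tz":0,"spin":0}]'
python3 -m creep '[{"hand":0,"tx":0,"ty":0,"tz":0,"spin":0},{"hand":0,"tx":0,"ty":0,"tz":0,"spin":0},{"hand":0,"tx":0,"ty":0,"tz":0,"spin":0}]'
python3 -m creep '[{"hand":0,"tx":0.0025,"ty":0.02865,"tz":0,"spin":-10},{"hand":0,"tx":0.0025,"ty":0.02865,"tz":0,"spin":-10},{"hand":0,"tx":0.0025,"ty":0.02865,"tz":0,"spin":-10},{"hand":0,"tx":0.0025,"ty":0.02865,"tz":0,"spin":-10}]'
python3 -m creep '[{"hand":0,"tx":0.0025,"ty":0.02865,"tz":0,"spin":-10},{"hand":0,"tx":0.0025,"ty":0.02865,"tz":0,"spin":-10},{"hand":0,"tx":0.0025,"ty":0.02865,"tz":0,"spin":-10},{"hand":0,"tx":0.0025,"ty":0.02865,"tz":0,"spin":-10}]'
python3 -m creep '[{"hand":0,"tx":0.0025,"ty":0.02865,"tz":0,"spin":-10},{"hand":0,"tx":0.0025,"ty":0.02865,"tz":0,"spin":-10},{"hand":0,"tx":0.0025,"ty":0.02865,"tz":0,"spin":-10},{"hand":0,"tx":0.0025,"ty":0.02865,"tz":0,"spin":-10},{"hand":0,"tx":0,"ty":0,"tz":0,"spin":0}]'
python3 -m creep '[{"hand":0.6,"tx":0,"ty":0,"tz":0,"spin":0},{"hand":0.6,"tx":0,"ty":0,"tz":0,"spin":0},{"hand":0.6,"tx":0,"ty":0,"tz":0,"spin":0},{"hand":0.7,"tx":0,"ty":0,"tz":-0.05,"spin":0},{"hand":0.7,"tx":0,"ty":0,"tz":-0.05,"spin":0}]'
python3 - <<'E'
from h import *
to(500.5,7.8,200,94.5)
E
```

```text
time: 18.45
tool_pos: [513.7, 151.1, 94.4]
tcp_rot: [-3.138, -0.002, -0.968]
contact_force: [-0.2, -0.1, -0.4]
grip_width: 39.6
finger_force: 0.0
time: 18.82
tool_pos: [512.4, 151.2, 93.3]
tcp_rot: [-3.141, -0.001, -0.967]
contact_force: [-1.1, -1.5, 6.2]
grip_width: 23.2
finger_force: 30.0
time: 19.32
tool_pos: [448.0, 59.3, 93.4]
tcp_rot: [-3.14, -0.005, -0.262]
contact_force: [7.8, 1.8, -3.1]
grip_width: 23.6
finger_force: 30.0
time: 19.82
tool_pos: [457.9, -53.5, 93.5]
tcp_rot: [3.139, -0.005, 0.434]
contact_force: [13.4, 10.2, -4.3]
grip_width: 23.4
finger_force: 30.0
time: 20.45
tool_pos: [538.1, -132.4, 93.5]
tcp_rot: [3.137, -0.004, 1.129]
contact_force: [2.9, 10.6, 8.2]
grip_width: 23.4
finger_force: 30.0
time: 21.08
tool_pos: [534.4, -133.6, 192.9]
tcp_rot: [-3.14, 0.0, 1.127]
contact_force: [1.7, 0.0, 0.1]
grip_width: 63.4
finger_force: 0.0
p [ 534.4 -133.6  192.9] yaw 64.5 F [1.7 0.  0.1] w 63.4 t 21.1 | spin -30.0 then tx 143.6 ty -22.7 tz -7.1 mm (rows>=3)
```

```bash
python3 -m creep '[{"hand":0.75,"tx":0,"ty":0,"tz":0,"spin":-10},{"hand":0.75,"tx":0,"ty":0,"tz":0,"spin":-10},{"hand":0.75,"tx":0,"ty":0,"tz":0,"spin":-10},{"hand":0.75,"tx":0.0479,"ty":-0.0076,"tz":0,"spin":0},{"hand":0.75,"tx":0.0479,"ty":-0.0076,"tz":0,"spin":0}]' >/dev/null
python3 -m creep '[{"hand":0.75,"tx":0.0479,"ty":-0.0076,"tz":0,"spin":0},{"hand":0.75,"tx":0,"ty":0,"tz":0.045,"spin":0},{"hand":0.75,"tx":0,"ty":0,"tz":0.045,"spin":0},{"hand":0.75,"tx":0,"ty":0,"tz":0.009,"spin":0},{"hand":0.75,"tx":0,"ty":0,"tz":0,"spin":0}]'
python3 -m creep '[{"hand":0,"tx":0,"ty":0,"tz":0,"spin":0},{"hand":0,"tx":0,"ty":0,"tz":0,"spin":0},{"hand":0,"tx":0,"ty":0,"tz":0,"spin":0},{"hand":0,"tx":0,"ty":0,"tz":0,"spin":0},{"hand":0,"tx":0,"ty":0,"tz":0,"spin":0}]'
python3 -m creep '[{"hand":0,"tx":0,"ty":0,"tz":-0.006,"spin":0},{"hand":0,"tx":0,"ty":0,"tz":-0.01,"spin":0},{"hand":0,"tx":0,"ty":0,"tz":-0.015,"spin":0},{"hand":0,"tx":0,"ty":0,"tz":-0.03,"spin":0},{"hand":0,"tx":0,"ty":0,"tz":-0.045,"spin":0}]'
python3 - <<'E'
from h import *
to(593.3,-292.9,200,94.5)
E
```

```text
time: 22.32
tool_pos: [501.1, 7.6, 93.6]
tcp_rot: [-3.141, 0.0, 1.65]
contact_force: [0.3, 0.6, 0.5]
grip_width: 68.8
finger_force: 0.0
time: 22.95
tool_pos: [501.1, 7.8, 94.0]
tcp_rot: [3.141, 0.0, 1.651]
contact_force: [-0.5, -0.6, 6.3]
grip_width: 43.3
finger_force: 30.0
time: 23.58
tool_pos: [499.7, 8.0, 199.9]
tcp_rot: [-3.139, -0.001, 1.651]
contact_force: [0.5, -1.0, -5.9]
grip_width: 43.2
finger_force: 30.0
p [499.7   8.  199.9] yaw 94.6 F [ 0.5 -1.  -5.9] w 43.2 t 23.6 | spin 0.1 then tx -307.4 ty 69.7 tz -0.1 mm (rows>=6)
```

```bash
python3 -m creep '[{"hand":0,"tx":-0.03,"ty":0.0068,"tz":0,"spin":0},{"hand":0,"tx":-0.055,"ty":0.0125,"tz":0,"spin":0},{"hand":0,"tx":-0.055,"ty":0.0125,"tz":0,"spin":0},{"hand":0,"tx":-0.055,"ty":0.0125,"tz":0,"spin":0},{"hand":0,"tx":-0.055,"ty":0.0125,"tz":0,"spin":0}]' >/dev/null
python3 -m creep '[{"hand":0,"tx":-0.04,"ty":0.009,"tz":0,"spin":0},{"hand":0,"tx":-0.0175,"ty":0.004,"tz":0,"spin":0},{"hand":0,"tx":0,"ty":0,"tz":0,"spin":10},{"hand":0,"tx":0,"ty":0,"tz":0,"spin":10},{"hand":0,"tx":0,"ty":0,"tz":0,"spin":10}]' >/dev/null
python3 -m creep '[{"hand":0,"tx":0,"ty":0,"tz":0,"spin":10},{"hand":0,"tx":0,"ty":0,"tz":0,"spin":10},{"hand":0,"tx":0,"ty":0,"tz":0,"spin":10},{"hand":0,"tx":0,"ty":0,"tz":0,"spin":10},{"hand":0,"tx":0,"ty":0,"tz":0,"spin":10}]' >/dev/null
python3 -m creep '[{"hand":0,"tx":0,"ty":0,"tz":0,"spin":10.3},{"hand":0,"tx":0,"ty":0,"tz":0,"spin":0}]' 
python3 - <<'E'
from h import *
to(593.3,-292.9,43,4.2)
E
```

```text
time: 25.7
tool_pos: [594.6, -292.9, 199.6]
tcp_rot: [-3.141, 0.0, 0.076]
contact_force: [-0.4, 0.4, -5.7]
grip_width: 43.5
finger_force: 30.0
p [ 594.6 -292.9  199.6] yaw 4.4 F [-0.4  0.4 -5.7] w 43.5 t 25.7 | spin 0.2 then tx -1.3 ty -0.1 tz 156.6 mm (rows>=3)
```

```bash
python3 -m creep '[{"hand":0,"tx":-0.001,"ty":0,"tz":0.05,"spin":0},{"hand":0,"tx":0,"ty":0,"tz":0.05,"spin":0},{"hand":0,"tx":0,"ty":0,"tz":0.04,"spin":0},{"hand":0,"tx":0,"ty":0,"tz":0.012,"spin":0},{"hand":0,"tx":0,"ty":0,"tz":0.003,"spin":0}]'
python3 -m creep '[{"hand":0,"tx":0,"ty":0,"tz":0.0015,"spin":0},{"hand":0.7,"tx":0,"ty":0,"tz":0,"spin":0},{"hand":0.7,"tx":0,"ty":0,"tz":0,"spin":0},{"hand":0.7,"tx":0,"ty":0,"tz":0,"spin":0}]'
python3 -m creep '[{"hand":0.75,"tx":0,"ty":0,"tz":-0.05,"spin":0},{"hand":0.75,"tx":0,"ty":0,"tz":-0.05,"spin":0},{"hand":0.75,"tx":-0.06,"ty":0,"tz":-0.02,"spin":0},{"hand":0.75,"tx":-0.06,"ty":0,"tz":0,"spin":0},{"hand":0.75,"tx":-0.06,"ty":0,"tz":0,"spin":0}]'
python3 - <<'E'
from h import *
to(416,-312,120,-4.8)
c=cap('side'); im=c['color'][:,:,::-1]
cv2.imwrite('pics/s5.png',cv2.resize(im[150:370,170:440],None,fx=2.7,fy=2.7,interpolation=cv2.INTER_CUBIC))
E
```

```text
time: 26.32
tool_pos: [594.2, -293.3, 44.7]
tcp_rot: [3.141, -0.0, 0.076]
contact_force: [0.4, -0.4, -5.2]
grip_width: 43.6
finger_force: 30.0
time: 26.82
tool_pos: [594.4, -293.5, 43.9]
tcp_rot: [3.14, -0.002, 0.075]
contact_force: [0.1, -0.7, 0.1]
grip_width: 63.5
finger_force: 0.0
time: 27.45
tool_pos: [413.6, -306.6, 163.4]
tcp_rot: [3.14, -0.001, 0.075]
contact_force: [0.2, -1.1, -0.8]
grip_width: 68.8
finger_force: 0.0
p [ 413.6 -306.6  163.4] yaw 4.3 F [ 0.2 -1.1 -0.8] w 68.8 t 27.4 | spin 9.1 then tx 2.9 ty 5.2 tz 43.4 mm (rows>=1)
```

View pics/s5.png

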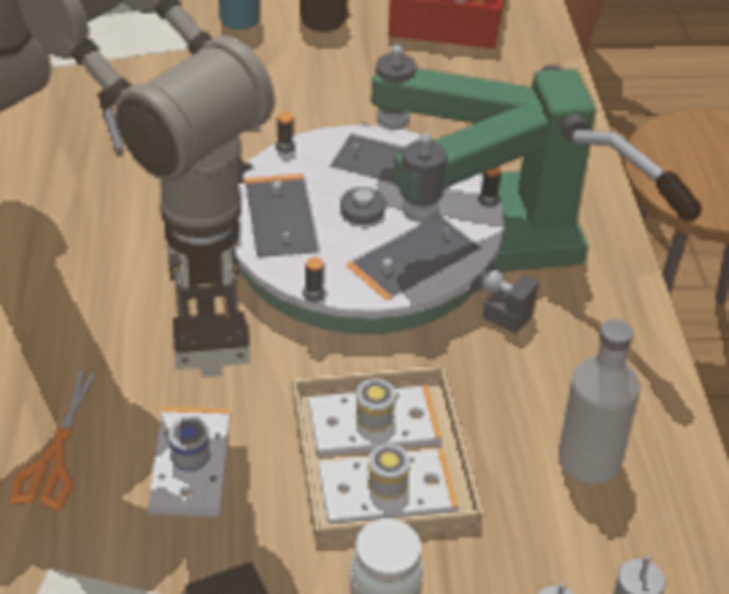

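Both yellow plates lie flat side by side in the tray. The blue plate at crop (190,450), full image (240,315), may have been knocked since it was at (250,314) before, so I'll measure it again.

```bash
cat >> h.py <<'E'
def plate(c,u,v,z=12,win=45):
    """die plate round pixel u,v: stripe + white area -> world rect on plane z; returns centre, yaw to stripe"""
    im=c['color']; hsv=cv2.cvtColor(im,cv2.COLOR_RGB2HSV); H,S,V=cv2.split(hsv)
    m=np.zeros(H.shape,np.uint8); sl=np.s_[int(v)-win:int(v)+win,int(u)-win:int(u)+win]
    m[sl]=((S<50)&(V>110))[sl]; m=cv2.morphologyEx(m,cv2.MORPH_CLOSE,np.ones((9,9),np.uint8))
    n,l,s,ce=cv2.connectedComponentsWithStats(m); i=1+np.argmin(np.linalg.norm(ce[1:]-[u,v],axis=1)+1e3*(s[1:,4]<150))
    P=np.array([ray(c,x,y,z)[:2] for y,x in np.argwhere(l==i)],np.float32)
    o=np.zeros(H.shape,bool); o[sl]=((H>6)&(H<18)&(S>90)&(V>110))[sl]
    O=np.array([ray(c,x,y,z)[:2] for y,x in np.argwhere(o)])
    r=cv2.minAreaRect(P); b=cv2.boxPoints(r); e=[b[1]-b[0],b[2]-b[1]]; e=max(e,key=np.linalg.norm)
    O=O[np.linalg.norm(O-r[0],axis=1)<95]
    yaw=np.degrees(np.arctan2(e[1],e[0])); d=O.mean(0)-r[0]
    if d@e<0: yaw+=180
    return np.array(r[0]).round(1),np.round(r[1],1),round(wrap(yaw),1),O.mean(0).round(1),len(O)
E
python3 - <<'E'
from h import *
c=cap('side'); t=cap('top')
c0=dict(c,color=cv2.imread('pics/side0.png')[:,:,::-1]); t0=dict(t,color=cv2.imread('pics/top0.png')[:,:,::-1])
for n,k,u,v in(('b0 side',c0,250,314),('b0 top',t0,392,228),('a0 side',c0,257,187),('a0 top',t0,204,225),('b side',c,240,320),('a side',c,257,187),('a top',t,204,225)):
    try: print(n,*plate(k,u,v))
    except Exception as e: print(n,e)
E
```

```text
b0 side [ 417.1 -317.9] [140.8  78.7] 85.1 [ 386.6 -302. ] 327
b0 top [ 415.  -317.6] [131.2  78.3] -94.5 [ 413.8 -318.6] 1404
a0 side [514.4 230.7] [208.3 368. ] -86.9 [512.7 224. ] 52
a0 top [441.8 324.9] [ 78.5 133.4] 91.9 [441.1 325.9] 1431
b side [ 388.2 -343.7] [140.   79.5] -94.5 [ 353.9 -352.1] 856
a side [353.7 439.5] [213.1 365.2] 112.8 [312.1 431.9] 15
a top [441.8 324.8] [ 78.5 133.9] 91.9 [440.9 325.5] 1428
```

```bash
python3 - <<'E'
from h import *
c=cap('side')
c0=dict(c,color=cv2.imread('pics/side0.png')[:,:,::-1])
for k,u,v in((c0,250,312),(c,240,315)):
    H,S,V=cv2.split(cv2.cvtColor(k['color'],cv2.COLOR_RGB2HSV))
    for nm,m,z in(('blue',(H>105)&(H<130)&(S>70)&(V>50),45),('stripe',(H>4)&(H<18)&(S>150)&(V>130),12)):
        q=np.argwhere(m); q=q[(abs(q[:,0]-v)<32)&(abs(q[:,1]-u)<28)]
        if len(q):
            P=np.array([ray(k,x,y,z)[:2] for y,x in q]); print(nm,len(q),q.mean(0)[::-1].round(1),P.mean(0).round(1), P.min(0).round(),P.max(0).round())
to(389,-338,120,-4.6)
E
```

```text
blue 22 [249.3 302.5] [ 418.1 -302.7] [ 411. -309.] [ 426. -297.]
blue 20 [238.8 311. ] [ 387.3 -333.8] [ 380. -356.] [ 394. -322.]
p [ 414.6 -307.   163.4] yaw 4.2 F [ 0.5 -1.   1. ] w 68.7 t 27.6 | spin 8.8 then tx -23.1 ty 32.9 tz 43.4 mm (rows>=1)
```

The blue plate was knocked about 40 mm, to roughly (387,-339) with the same yaw of about 85.4°. I'll centre it with two perpendicular grips.

```bash
python3 -m creep '[{"hand":0.95,"tx":0,"ty":0,"tz":0,"spin":8.8},{"hand":0.95,"tx":-0.025,"ty":0.0335,"tz":0,"spin":0},{"hand":0.95,"tx":0,"ty":0,"tz":0.06,"spin":0},{"hand":0.95,"tx":0,"ty":0,"tz":0.055,"spin":0},{"hand":0.95,"tx":0,"ty":0,"tz":0.011,"spin":0}]'
python3 -m creep '[{"hand":0,"tx":0,"ty":0,"tz":0,"spin":0},{"hand":0,"tx":0,"ty":0,"tz":0,"spin":0},{"hand":0,"tx":0,"ty":0,"tz":0,"spin":0},{"hand":0,"tx":0,"ty":0,"tz":0,"spin":0},{"hand":0,"tx":0,"ty":0,"tz":0,"spin":0}]'
python3 -m creep '[{"hand":0,"tx":0,"ty":0,"tz":0,"spin":0},{"hand":0,"tx":0,"ty":0,"tz":0,"spin":0}]'
```

```text
time: 28.28
tool_pos: [387.3, -336.6, 33.7]
tcp_rot: [-3.138, 0.004, -0.078]
contact_force: [-0.5, 0.5, 0.5]
grip_width: 87.3
finger_force: 0.0
time: 28.9
tool_pos: [387.6, -337.4, 37.1]
tcp_rot: [-3.141, -0.0, -0.079]
contact_force: [0.8, 2.9, 6.8]
grip_width: 43.3
finger_force: 30.0
time: 29.15
tool_pos: [387.6, -337.4, 37.1]
tcp_rot: [-3.141, -0.0, -0.079]
contact_force: [0.5, 4.3, 6.1]
grip_width: 43.3
finger_force: 30.0
```

```bash
python3 -m creep '[{"hand":0.8,"tx":0,"ty":0,"tz":0,"spin":0},{"hand":0.8,"tx":0,"ty":0,"tz":0,"spin":0},{"hand":0.8,"tx":0,"ty":0,"tz":0,"spin":-10},{"hand":0.8,"tx":0,"ty":0,"tz":0,"spin":-10},{"hand":0.8,"tx":0,"ty":0,"tz":0,"spin":-10}]' >/dev/null
python3 -m creep '[{"hand":0.8,"tx":0,"ty":0,"tz":0,"spin":-10},{"hand":0.8,"tx":0,"ty":0,"tz":0,"spin":-10},{"hand":0.8,"tx":0,"ty":0,"tz":0,"spin":-10},{"hand":0.8,"tx":0,"ty":0,"tz":0,"spin":-10},{"hand":0.8,"tx":0,"ty":0,"tz":0,"spin":-10}]'
python3 -m creep '[{"hand":0.8,"tx":0,"ty":0,"tz":0,"spin":-10},{"hand":0,"tx":0,"ty":0,"tz":0,"spin":0},{"hand":0,"tx":0,"ty":0,"tz":0,"spin":0},{"hand":0,"tx":0,"ty":0,"tz":0,"spin":0},{"hand":0,"tx":0,"ty":0,"tz":0,"spin":0}]'
python3 -m creep '[{"hand":0,"tx":0,"ty":0,"tz":0,"spin":0},{"hand":0,"tx":0,"ty":0,"tz":0,"spin":0}]'
python3 -m creep '[{"hand":0,"tx":0,"ty":0,"tz":-0.02,"spin":0},{"hand":0,"tx":0,"ty":0,"tz":-0.06,"spin":0},{"hand":0,"tx":0,"ty":0,"tz":-0.06,"spin":0},{"hand":0,"tx":0,"ty":0,"tz":0,"spin":0}]'
python3 - <<'E'
from h import *
to(500.5,7.8,175,94.5)
c=cap('side','side6.png'); im=c['color'][:,:,::-1]
cv2.imwrite('pics/s6.png',cv2.resize(im[180:380,150:350],None,fx=3,fy=3,interpolation=cv2.INTER_CUBIC))
E
```

```text
time: 30.4
tool_pos: [387.4, -338.1, 36.4]
tcp_rot: [-3.142, 0.0, 1.323]
contact_force: [0.3, 0.5, 0.8]
grip_width: 73.6
finger_force: 0.0
time: 31.02
tool_pos: [387.4, -337.9, 36.5]
tcp_rot: [-3.141, -0.0, 1.491]
contact_force: [-0.4, 0.2, 0.4]
grip_width: 43.4
finger_force: 30.0
time: 31.28
tool_pos: [387.4, -337.9, 36.5]
tcp_rot: [-3.141, -0.0, 1.491]
contact_force: [-0.3, -1.4, -0.3]
grip_width: 43.2
finger_force: 30.0
time: 31.78
tool_pos: [389.2, -339.6, 180.4]
tcp_rot: [3.135, 0.006, 1.492]
contact_force: [0.7, -0.5, -7.0]
grip_width: 43.2
finger_force: 30.0
p [ 389.2 -339.6  180.4] yaw 85.5 F [ 0.7 -0.5 -7. ] w 43.2 t 31.8 | spin -9.0 then tx 337.6 ty 138.3 tz 5.4 mm (rows>=6)
```

View pics/s6.png

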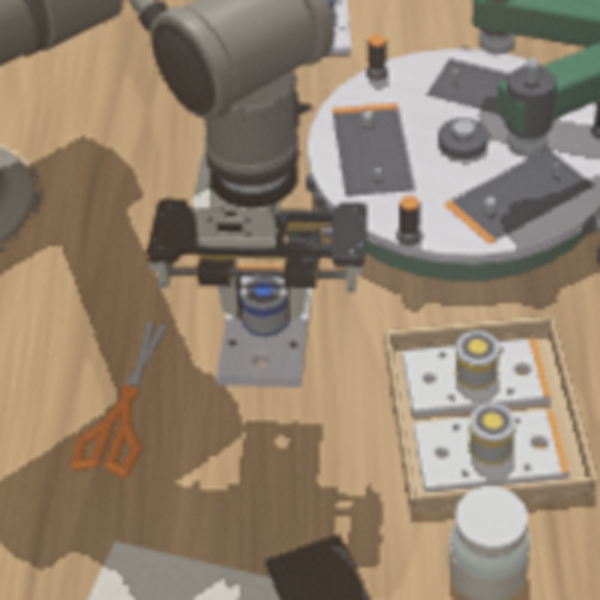

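The blue plate is held with its stripe at the far (+y) end, at crop (262,265). I carry it above the front station and check its yaw there.

```bash
python3 -m creep '[{"hand":0,"tx":0,"ty":0,"tz":0,"spin":-9},{"hand":0,"tx":0.03,"ty":0.0123,"tz":0,"spin":0},{"hand":0,"tx":0.05,"ty":0.0205,"tz":0,"spin":0},{"hand":0,"tx":0.055,"ty":0.0225,"tz":0,"spin":0},{"hand":0,"tx":0.055,"ty":0.0225,"tz":0,"spin":0}]' >/dev/null
python3 -m creep '[{"hand":0,"tx":0.055,"ty":0.0225,"tz":0,"spin":0},{"hand":0,"tx":0.05,"ty":0.0205,"tz":0,"spin":0},{"hand":0,"tx":0.03,"ty":0.0123,"tz":0,"spin":0},{"hand":0,"tx":0.0126,"ty":0.0052,"tz":0,"spin":0},{"hand":0,"tx":0,"ty":0,"tz":0.045,"spin":0}]' >/dev/null
python3 -m creep '[{"hand":0,"tx":0,"ty":0,"tz":0,"spin":0},{"hand":0,"tx":0,"ty":0,"tz":0,"spin":0}]' 
python3 - <<'E'
from h import *
to(500.5,7.8,110,94.5)
c=cap('side','side7.png'); im=c['color'][:,:,::-1]
cv2.imwrite('pics/s7.png',cv2.resize(im[160:280,190:350],None,fx=5,fy=5,interpolation=cv2.INTER_CUBIC))
E
```

```text
time: 33.33
tool_pos: [499.1, 8.8, 131.6]
tcp_rot: [-3.141, 0.0, 1.648]
contact_force: [0.3, 0.2, -5.7]
grip_width: 43.2
finger_force: 30.0
p [499.1   8.8 131.6] yaw 94.4 F [ 0.3  0.2 -5.7] w 43.2 t 33.3 | spin -0.1 then tx -1.1 ty 1.3 tz 21.6 mm (rows>=1)
```

View pics/s7.png

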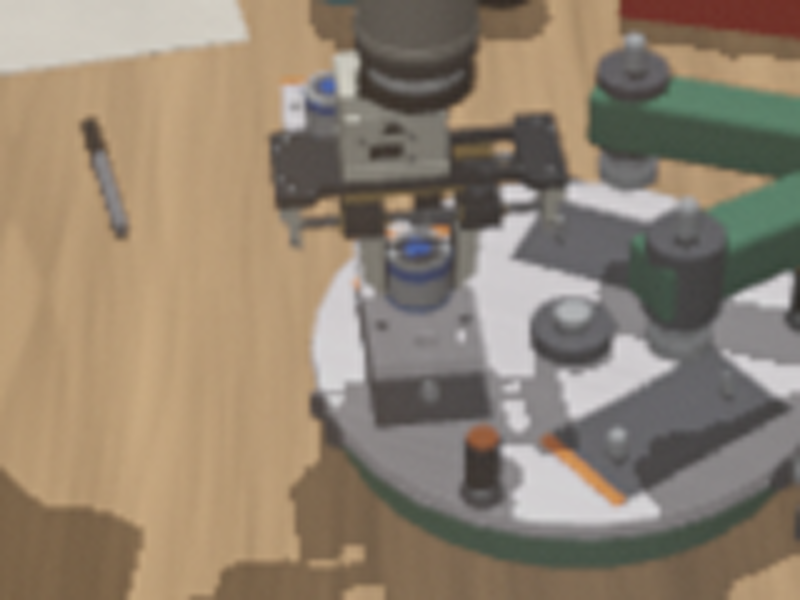

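The held plate's edges line up with the station pad below it (crop edges at about (372,378)-(487,370) against (378,425)-(490,418)). Correct and lower gently.

```bash
python3 -m creep '[{"hand":0,"tx":-0.0011,"ty":0.0013,"tz":0.015,"spin":0},{"hand":0,"tx":0,"ty":0,"tz":0,"spin":0},{"hand":0,"tx":0,"ty":0,"tz":0,"spin":0}]' 
python3 - <<'E'
from h import *
to(500.5,7.8,110,94.5); to(500.5,7.8,110,94.5)
E
```

```text
time: 33.75
tool_pos: [500.5, 8.3, 116.5]
tcp_rot: [-3.142, 0.0, 1.649]
contact_force: [-0.6, -0.1, -6.2]
grip_width: 43.6
finger_force: 30.0
p [500.5   8.3 116.5] yaw 94.5 F [-0.6 -0.1 -6.2] w 43.6 t 33.8 | spin -0.0 then tx -0.5 ty -0.0 tz 6.5 mm (rows>=1)
p [500.5   8.3 116.5] yaw 94.5 F [-0.6 -0.1 -6.2] w 43.6 t 33.8 | spin -0.0 then tx -0.5 ty -0.0 tz 6.5 mm (rows>=1)
```

```bash
python3 -m creep '[{"hand":0,"tx":-0.0005,"ty":0,"tz":0.007,"spin":0},{"hand":0,"tx":0,"ty":0,"tz":0.003,"spin":0},{"hand":0,"tx":0,"ty":0,"tz":0.0,"spin":0}]' 
python3 -m creep '[{"hand":0,"tx":0,"ty":0,"tz":0.003,"spin":0},{"hand":0,"tx":0,"ty":0,"tz":0,"spin":0}]' 
python3 -m creep '[{"hand":0,"tx":0,"ty":0,"tz":0.003,"spin":0},{"hand":0,"tx":0,"ty":0,"tz":0,"spin":0}]'
```

```text
time: 34.12
tool_pos: [500.3, 8.0, 106.1]
tcp_rot: [-3.141, -0.0, 1.649]
contact_force: [0.6, -0.0, -5.7]
grip_width: 43.5
finger_force: 30.0
time: 34.38
tool_pos: [500.4, 8.0, 103.3]
tcp_rot: [-3.141, 0.0, 1.649]
contact_force: [-0.2, 0.6, -5.8]
grip_width: 43.2
finger_force: 30.0
time: 34.62
tool_pos: [500.4, 8.0, 100.3]
tcp_rot: [-3.141, 0.0, 1.649]
contact_force: [-0.6, -0.3, -6.2]
grip_width: 43.2
finger_force: 30.0
```

```bash
python3 -m creep '[{"hand":0,"tx":0,"ty":0,"tz":0.003,"spin":0},{"hand":0,"tx":0,"ty":0,"tz":0.002,"spin":0},{"hand":0,"tx":0,"ty":0,"tz":0,"spin":0}]' 
python3 -m creep '[{"hand":0,"tx":0,"ty":0,"tz":0.002,"spin":0},{"hand":0,"tx":0,"ty":0,"tz":0.001,"spin":0},{"hand":0,"tx":0,"ty":0,"tz":0,"spin":0}]'
```

```text
time: 35.0
tool_pos: [500.4, 8.0, 95.3]
tcp_rot: [-3.141, 0.0, 1.649]
contact_force: [-0.4, 0.1, -6.0]
grip_width: 43.2
finger_force: 30.0
time: 35.38
tool_pos: [500.5, 7.9, 92.5]
tcp_rot: [-3.142, 0.0, 1.649]
contact_force: [-0.7, -0.6, -5.1]
grip_width: 43.2
finger_force: 30.0
```

```bash
python3 -m creep '[{"hand":0,"tx":0,"ty":0,"tz":0.001,"spin":0},{"hand":0,"tx":0,"ty":0,"tz":0,"spin":0}]' 
python3 -m creep '[{"hand":0.75,"tx":0,"ty":0,"tz":0,"spin":0},{"hand":0.75,"tx":0,"ty":0,"tz":0,"spin":0},{"hand":0.75,"tx":0,"ty":0,"tz":0,"spin":0},{"hand":0.75,"tx":0,"ty":0,"tz":-0.05,"spin":0},{"hand":0.6,"tx":0,"ty":0,"tz":-0.05,"spin":0}]' 
python3 -m creep '[{"hand":0.6,"tx":0,"ty":0,"tz":0,"spin":10},{"hand":0.6,"tx":0,"ty":0,"tz":0,"spin":10},{"hand":0.6,"tx":0,"ty":0,"tz":0,"spin":10},{"hand":0.6,"tx":0,"ty":0,"tz":0,"spin":0}]' 
python3 - <<'E'
from h import *
to(536,-133,92,64.6)
E
```

```text
time: 35.62
tool_pos: [500.5, 8.0, 92.4]
tcp_rot: [3.141, 0.0, 1.649]
contact_force: [-3.5, 0.1, 4.0]
grip_width: 43.3
finger_force: 30.0
time: 36.25
tool_pos: [500.3, 8.0, 192.3]
tcp_rot: [-3.14, -0.0, 1.649]
contact_force: [1.1, 0.3, -0.3]
grip_width: 62.9
finger_force: 0.0
time: 36.75
tool_pos: [500.5, 7.9, 191.5]
tcp_rot: [3.141, 0.0, 1.127]
contact_force: [-0.7, 0.2, -0.7]
grip_width: 55.3
finger_force: 0.0
p [500.5   7.9 191.5] yaw 64.6 F [-0.7  0.2 -0.7] w 55.3 t 36.8 | spin -0.0 then tx -112.1 ty 92.5 tz 99.5 mm (rows>=3)
```

```bash
python3 -m creep '[{"hand":0.6,"tx":-0.0373,"ty":0.0306,"tz":0,"spin":0},{"hand":0.6,"tx":-0.0373,"ty":0.0306,"tz":0,"spin":0},{"hand":0.6,"tx":-0.0373,"ty":0.0306,"tz":0,"spin":0},{"hand":0.6,"tx":0,"ty":0,"tz":0.05,"spin":0},{"hand":0.6,"tx":0,"ty":0,"tz":0.049,"spin":0}]'
python3 -m creep '[{"hand":0,"tx":0,"ty":0,"tz":0,"spin":0},{"hand":0,"tx":0,"ty":0,"tz":0,"spin":0},{"hand":0,"tx":0,"ty":0,"tz":0,"spin":0},{"hand":0,"tx":0,"ty":0,"tz":0,"spin":0},{"hand":0,"tx":0,"ty":0,"tz":0,"spin":0}]'
python3 - <<'E'
from h import *
to(534.5,-133,92,64.6)
E
```

```text
time: 37.38
tool_pos: [535.4, -133.6, 91.5]
tcp_rot: [3.14, -0.0, 1.128]
contact_force: [0.7, 0.4, 0.1]
grip_width: 55.1
finger_force: 0.0
time: 38.0
tool_pos: [535.2, -132.4, 94.4]
tcp_rot: [3.14, -0.0, 1.126]
contact_force: [-3.2, 1.5, 5.1]
grip_width: 23.6
finger_force: 30.0
p [ 535.2 -132.4   94.4] yaw 64.5 F [-3.2  1.5  5.1] w 23.6 t 38.0 | spin -0.1 then tx -0.9 ty -0.4 tz 2.4 mm (rows>=1)
```

```bash
python3 -m creep '[{"hand":0,"tx":0.0025,"ty":-0.02865,"tz":0,"spin":10},{"hand":0,"tx":0.0025,"ty":-0.02865,"tz":0,"spin":10},{"hand":0,"tx":0.0025,"ty":-0.02865,"tz":0,"spin":10},{"hand":0,"tx":0.0025,"ty":-0.02865,"tz":0,"spin":10}]'
python3 -m creep '[{"hand":0,"tx":0.0025,"ty":-0.02865,"tz":0,"spin":10},{"hand":0,"tx":0.0025,"ty":-0.02865,"tz":0,"spin":10},{"hand":0,"tx":0.0025,"ty":-0.02865,"tz":0,"spin":10},{"hand":0,"tx":0.0025,"ty":-0.02865,"tz":0,"spin":10}]'
python3 -m creep '[{"hand":0,"tx":0.0025,"ty":-0.02865,"tz":0,"spin":10},{"hand":0,"tx":0.0025,"ty":-0.02865,"tz":0,"spin":10},{"hand":0,"tx":0.0025,"ty":-0.02865,"tz":0,"spin":10},{"hand":0,"tx":0.0025,"ty":-0.02865,"tz":0,"spin":10},{"hand":0,"tx":0,"ty":0,"tz":0,"spin":0}]'
python3 -m creep '[{"hand":0.6,"tx":0,"ty":0,"tz":0,"spin":0},{"hand":0.6,"tx":0,"ty":0,"tz":0,"spin":0},{"hand":0.6,"tx":0,"ty":0,"tz":0,"spin":0},{"hand":0.7,"tx":0,"ty":0,"tz":-0.05,"spin":0},{"hand":0.7,"tx":0,"ty":0,"tz":-0.05,"spin":0}]'
python3 - <<'E'
from h import *
to(442,331,150,1.9)
t=cap('top','top8.png'); im=t['color'][:,:,::-1]
print(plate(t,204,225))
cv2.imwrite('pics/t8.png',cv2.resize(im[80:280,80:440],None,fx=2.2,fy=2.2,interpolation=cv2.INTER_CUBIC))
E
```

```text
time: 38.5
tool_pos: [456.3, -53.0, 94.6]
tcp_rot: [3.138, -0.002, 0.421]
contact_force: [1.4, -3.3, 4.9]
grip_width: 23.2
finger_force: 30.0
time: 39.0
tool_pos: [447.1, 60.9, 94.5]
tcp_rot: [3.141, -0.002, -0.277]
contact_force: [1.0, -5.4, 5.6]
grip_width: 23.3
finger_force: 30.0
time: 39.62
tool_pos: [514.6, 153.6, 94.4]
tcp_rot: [-3.137, -0.002, -0.968]
contact_force: [-2.8, 0.6, 11.0]
grip_width: 23.4
finger_force: 30.0
time: 40.25
tool_pos: [512.3, 152.0, 193.2]
tcp_rot: [3.14, 0.001, -0.969]
contact_force: [1.2, 0.5, 0.4]
grip_width: 63.6
finger_force: 0.0
p [512.3 152.  193.2] yaw -55.5 F [1.2 0.5 0.4] w 63.6 t 40.2 | spin -57.4 then tx -64.3 ty -181.2 tz 43.2 mm (rows>=4)
(array([439.5, 304.5]), array([182.4,  94.3]), np.float32(82.5), array([434.2, 308.9]), 1080)
```

View pics/t8.png

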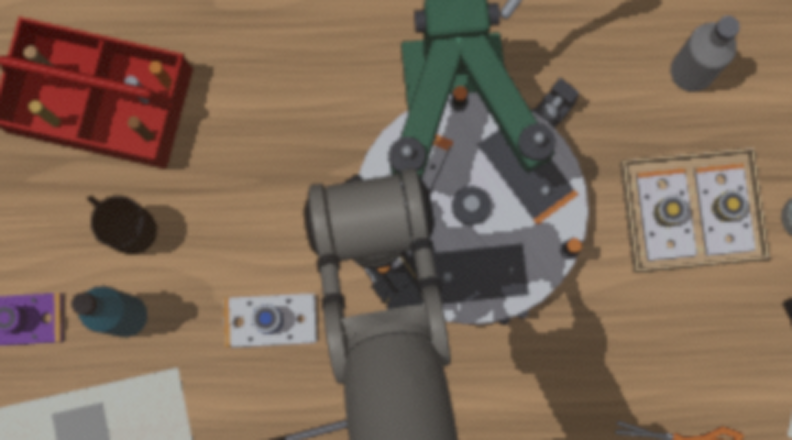

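Front empty station is ready; the yellow plates are in the tray at crop (665,210) and (730,210). The last blue plate's die is unmoved at crop (266,318), with the purple look-alike well apart at (25,320). On to the pick.

```bash
python3 -m creep '[{"hand":0.95,"tx":0,"ty":0,"tz":0,"spin":-10},{"hand":0.95,"tx":0,"ty":0,"tz":0,"spin":-10},{"hand":0.95,"tx":0,"ty":0,"tz":0,"spin":-10},{"hand":0.95,"tx":0,"ty":0,"tz":0,"spin":-10},{"hand":0.95,"tx":0,"ty":0,"tz":0,"spin":-10}]' >/dev/null
python3 -m creep '[{"hand":0.95,"tx":0,"ty":0,"tz":0,"spin":-7.4},{"hand":0.95,"tx":-0.0161,"ty":-0.0453,"tz":0,"spin":0},{"hand":0.95,"tx":-0.0161,"ty":-0.0453,"tz":0,"spin":0},{"hand":0.95,"tx":-0.0161,"ty":-0.0453,"tz":0,"spin":0},{"hand":0.95,"tx":-0.0161,"ty":-0.0453,"tz":0,"spin":0}]' >/dev/null
python3 -m creep '[{"hand":0.95,"tx":0,"ty":0,"tz":0.05,"spin":0},{"hand":0.95,"tx":0,"ty":0,"tz":0.04,"spin":0}]'
python3 - <<'E'
from h import *
to(442,331,37.5,1.9)
c=cap('side','side9.png'); print(plate(c,257,187,win=20))
E
```

```text
time: 41.8
tool_pos: [441.7, 331.7, 101.0]
tcp_rot: [3.141, -0.0, 0.035]
contact_force: [-0.3, 0.0, -0.1]
grip_width: 87.1
finger_force: 0.0
p [441.7 331.7 101. ] yaw 2.0 F [-0.3  0.  -0.1] w 87.1 t 41.8 | spin 0.1 then tx 0.3 ty 0.7 tz 63.5 mm (rows>=2)
(array([434.5, 331.1]), array([111.7, 278.7]), np.float32(95.3), array([414. , 333.5]), 116)
```

Descend, grip, regrip at 90°, lift.

```bash
python3 -m creep '[{"hand":0.95,"tx":0,"ty":0,"tz":0.05,"spin":0},{"hand":0.95,"tx":0,"ty":0,"tz":0.0135,"spin":0},{"hand":0.95,"tx":0,"ty":0,"tz":0,"spin":0},{"hand":0,"tx":0,"ty":0,"tz":0,"spin":0},{"hand":0,"tx":0,"ty":0,"tz":0,"spin":0}]'
python3 -m creep '[{"hand":0,"tx":0,"ty":0,"tz":0,"spin":0},{"hand":0,"tx":0,"ty":0,"tz":0,"spin":0},{"hand":0,"tx":0,"ty":0,"tz":0,"spin":0},{"hand":0,"tx":0,"ty":0,"tz":0,"spin":0}]'
python3 -m creep '[{"hand":0.8,"tx":0,"ty":0,"tz":0,"spin":0},{"hand":0.8,"tx":0,"ty":0,"tz":0,"spin":0},{"hand":0.8,"tx":0,"ty":0,"tz":0,"spin":-10},{"hand":0.8,"tx":0,"ty":0,"tz":0,"spin":-10},{"hand":0.8,"tx":0,"ty":0,"tz":0,"spin":-10}]' >/dev/null
python3 -m creep '[{"hand":0.8,"tx":0,"ty":0,"tz":0,"spin":-10},{"hand":0.8,"tx":0,"ty":0,"tz":0,"spin":-10},{"hand":0.8,"tx":0,"ty":0,"tz":0,"spin":-10},{"hand":0.8,"tx":0,"ty":0,"tz":0,"spin":-10},{"hand":0.8,"tx":0,"ty":0,"tz":0,"spin":-10}]'
python3 -m creep '[{"hand":0.8,"tx":0,"ty":0,"tz":0,"spin":-10},{"hand":0,"tx":0,"ty":0,"tz":0,"spin":0},{"hand":0,"tx":0,"ty":0,"tz":0,"spin":0},{"hand":0,"tx":0,"ty":0,"tz":0,"spin":0},{"hand":0,"tx":0,"ty":0,"tz":0,"spin":0}]'
python3 -m creep '[{"hand":0,"tx":0,"ty":0,"tz":0,"spin":0},{"hand":0,"tx":0,"ty":0,"tz":0,"spin":0}]'
python3 -m creep '[{"hand":0,"tx":0,"ty":0,"tz":-0.02,"spin":0},{"hand":0,"tx":0,"ty":0,"tz":-0.06,"spin":0},{"hand":0,"tx":0,"ty":0,"tz":-0.06,"spin":0},{"hand":0,"tx":0,"ty":0,"tz":0,"spin":0}]'
python3 - <<'E'
from h import *
to(500.5,7.8,175,94.5)
E
```

```text
time: 42.48
tool_pos: [443.3, 331.7, 40.5]
tcp_rot: [-3.14, -0.003, 0.033]
contact_force: [-0.1, 0.1, 0.7]
grip_width: 71.6
finger_force: 0.0
time: 42.98
tool_pos: [442.5, 331.4, 39.1]
tcp_rot: [-3.142, -0.0, 0.033]
contact_force: [-0.2, -0.4, 2.2]
grip_width: 43.7
finger_force: 30.0
time: 44.22
tool_pos: [442.4, 331.2, 38.8]
tcp_rot: [-3.141, 0.0, 1.435]
contact_force: [0.1, 0.2, 0.5]
grip_width: 73.5
finger_force: 0.0
time: 44.85
tool_pos: [442.3, 331.3, 38.9]
tcp_rot: [-3.141, 0.0, 1.602]
contact_force: [0.7, -0.7, 0.6]
grip_width: 43.4
finger_force: 30.0
time: 45.1
tool_pos: [442.3, 331.3, 38.9]
tcp_rot: [-3.141, 0.0, 1.603]
contact_force: [-0.8, 0.0, 0.2]
grip_width: 43.3
finger_force: 30.0
time: 45.6
tool_pos: [444.8, 332.6, 183.5]
tcp_rot: [3.133, -0.004, 1.603]
contact_force: [-0.6, 1.2, -4.3]
grip_width: 43.7
finger_force: 30.0
p [444.8 332.6 183.5] yaw 91.9 F [-0.6  1.2 -4.3] w 43.7 t 45.6 | spin -2.6 then tx -328.1 ty 30.1 tz 8.5 mm (rows>=6)
```

```bash
python3 -m creep '[{"hand":0,"tx":0,"ty":0,"tz":0,"spin":-2.6},{"hand":0,"tx":-0.03,"ty":0.0028,"tz":0,"spin":0},{"hand":0,"tx":-0.05,"ty":0.0046,"tz":0,"spin":0},{"hand":0,"tx":-0.055,"ty":0.005,"tz":0,"spin":0},{"hand":0,"tx":-0.055,"ty":0.005,"tz":0,"spin":0}]' >/dev/null
python3 -m creep '[{"hand":0,"tx":-0.055,"ty":0.005,"tz":0,"spin":0},{"hand":0,"tx":-0.05,"ty":0.0046,"tz":0,"spin":0},{"hand":0,"tx":-0.0331,"ty":0.0031,"tz":0,"spin":0},{"hand":0,"tx":0,"ty":0,"tz":0.025,"spin":0},{"hand":0,"tx":0,"ty":0,"tz":0.025,"spin":0}]' >/dev/null
python3 -m creep '[{"hand":0,"tx":0,"ty":0,"tz":0,"spin":0},{"hand":0,"tx":0,"ty":0,"tz":0,"spin":0}]' 
python3 - <<'E'
from h import *
to(500.5,7.8,110,94.5)
c=cap('side','side10.png'); im=c['color'][:,:,::-1]
cv2.imwrite('pics/s10.png',cv2.resize(im[160:280,190:350],None,fx=5,fy=5,interpolation=cv2.INTER_CUBIC))
E
```

```text
time: 47.1
tool_pos: [498.1, 6.6, 128.9]
tcp_rot: [-3.141, 0.0, 1.649]
contact_force: [0.4, -0.7, -4.7]
grip_width: 43.3
finger_force: 30.0
p [498.1   6.6 128.9] yaw 94.5 F [ 0.4 -0.7 -4.7] w 43.3 t 47.1 | spin -0.0 then tx 1.0 ty 2.5 tz 18.9 mm (rows>=1)
```

View pics/s10.png

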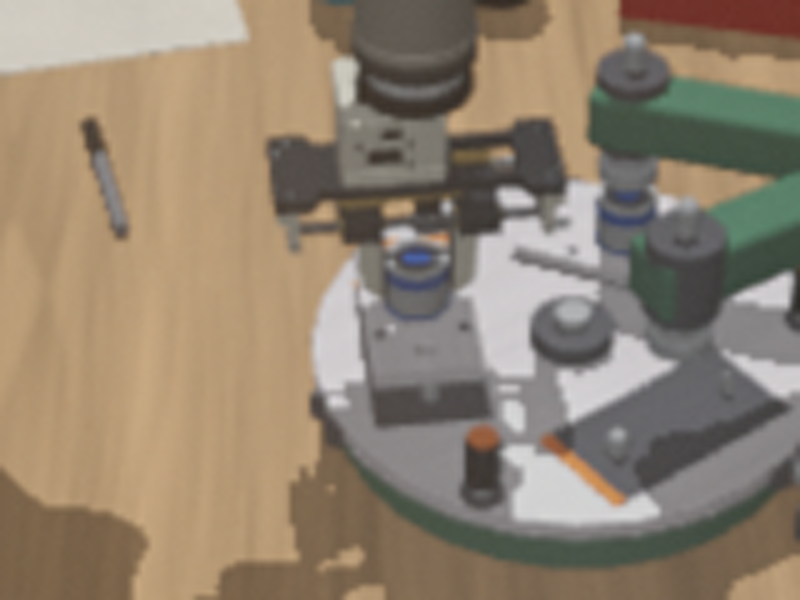

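The plate is over the front station, again parallel to the pad, and the first blue plate sits under the left ram at crop (627,215). Correct and lower.

```bash
python3 -m creep '[{"hand":0,"tx":0.001,"ty":0.0025,"tz":0.012,"spin":0},{"hand":0,"tx":0,"ty":0,"tz":0,"spin":0},{"hand":0,"tx":0,"ty":0,"tz":0,"spin":0}]' 
python3 -m creep '[{"hand":0,"tx":0,"ty":0,"tz":0.005,"spin":0},{"hand":0,"tx":0,"ty":0,"tz":0.003,"spin":0},{"hand":0,"tx":0,"ty":0,"tz":0,"spin":0}]' 
python3 -m creep '[{"hand":0,"tx":0,"ty":0,"tz":0.002,"spin":0},{"hand":0,"tx":0,"ty":0,"tz":0,"spin":0}]'
python3 - <<'E'
from h import *
to(500.5,7.8,94.9,94.5)
E
```

```text
time: 47.52
tool_pos: [500.5, 7.8, 117.0]
tcp_rot: [-3.142, 0.0, 1.649]
contact_force: [-0.3, 0.5, -3.8]
grip_width: 43.4
finger_force: 30.0
time: 47.9
tool_pos: [500.3, 7.8, 108.7]
tcp_rot: [-3.141, -0.0, 1.649]
contact_force: [-0.2, 0.5, -4.1]
grip_width: 43.8
finger_force: 30.0
time: 48.15
tool_pos: [500.4, 7.7, 106.8]
tcp_rot: [-3.141, 0.0, 1.649]
contact_force: [0.8, 0.0, -4.2]
grip_width: 43.6
finger_force: 30.0
p [500.4   7.7 106.8] yaw 94.5 F [ 0.8  0.  -4.2] w 43.6 t 48.1 | spin -0.0 then tx 0.1 ty 0.1 tz 11.9 mm (rows>=1)
```

```bash
python3 -m creep '[{"hand":0,"tx":0,"ty":0,"tz":0.003,"spin":0},{"hand":0,"tx":0,"ty":0,"tz":0,"spin":0}]' 
python3 -m creep '[{"hand":0,"tx":0,"ty":0,"tz":0.003,"spin":0},{"hand":0,"tx":0,"ty":0,"tz":0,"spin":0}]' 
python3 -m creep '[{"hand":0,"tx":0,"ty":0,"tz":0.003,"spin":0},{"hand":0,"tx":0,"ty":0,"tz":0,"spin":0}]'
```

```text
time: 48.4
tool_pos: [500.3, 7.7, 103.7]
tcp_rot: [-3.141, -0.0, 1.649]
contact_force: [-0.3, 0.0, -4.2]
grip_width: 43.4
finger_force: 30.0
time: 48.65
tool_pos: [500.3, 7.8, 100.7]
tcp_rot: [-3.141, -0.0, 1.649]
contact_force: [-0.1, -0.2, -3.7]
grip_width: 43.3
finger_force: 30.0
time: 48.9
tool_pos: [500.3, 7.7, 97.7]
tcp_rot: [-3.141, -0.0, 1.649]
contact_force: [-0.0, 0.1, -5.3]
grip_width: 43.3
finger_force: 30.0
```

```bash
python3 -m creep '[{"hand":0,"tx":0,"ty":0,"tz":0.002,"spin":0},{"hand":0,"tx":0,"ty":0,"tz":0.001,"spin":0},{"hand":0,"tx":0,"ty":0,"tz":0,"spin":0}]' 
python3 -m creep '[{"hand":0,"tx":0,"ty":0,"tz":0.001,"spin":0},{"hand":0,"tx":0,"ty":0,"tz":0,"spin":0}]'
```

```text
time: 49.28
tool_pos: [500.5, 7.7, 95.0]
tcp_rot: [-3.142, 0.0, 1.649]
contact_force: [0.4, -0.2, -4.7]
grip_width: 43.4
finger_force: 30.0
time: 49.52
tool_pos: [500.5, 7.7, 94.9]
tcp_rot: [3.141, 0.0, 1.649]
contact_force: [-2.5, -0.5, 5.3]
grip_width: 43.5
finger_force: 30.0
```

```bash
python3 -m creep '[{"hand":0.75,"tx":0,"ty":0,"tz":0,"spin":0},{"hand":0.75,"tx":0,"ty":0,"tz":0,"spin":0},{"hand":0.75,"tx":0,"ty":0,"tz":0,"spin":0},{"hand":0.75,"tx":0,"ty":0,"tz":-0.05,"spin":0},{"hand":0.75,"tx":0,"ty":0,"tz":-0.06,"spin":0}]'
python3 -m creep '[{"hand":0.75,"tx":-0.04,"ty":-0.02,"tz":-0.03,"spin":0},{"hand":0.75,"tx":-0.06,"ty":0,"tz":0,"spin":0},{"hand":0.75,"tx":-0.06,"ty":0,"tz":0,"spin":0},{"hand":0.75,"tx":-0.06,"ty":0,"tz":0,"spin":0},{"hand":0.75,"tx":-0.06,"ty":0,"tz":0,"spin":0}]'
python3 - <<'E'
from h import *
a=cap('top')['color'][:,:,::-1]; b=cap('side')['color'][:,:,::-1]
r=lambda i:cv2.resize(i,(400,300),interpolation=cv2.INTER_CUBIC)
cv2.imwrite('pics/f.png',np.vstack([np.hstack([cv2.resize(a,(400,300)),cv2.resize(b,(400,300))]),np.hstack([r(a[110:245,210:390]),r(b[170:305,220:400])])]))
E
```

```text
time: 50.15
tool_pos: [499.8, 7.8, 204.3]
tcp_rot: [-3.139, -0.001, 1.649]
contact_force: [0.6, -0.9, 0.0]
grip_width: 69.2
finger_force: 0.0
time: 50.78
tool_pos: [502.3, -274.9, 234.0]
tcp_rot: [3.141, 0.0, 1.649]
contact_force: [1.1, -0.1, 0.0]
grip_width: 68.9
finger_force: 0.0
```

View pics/f.png

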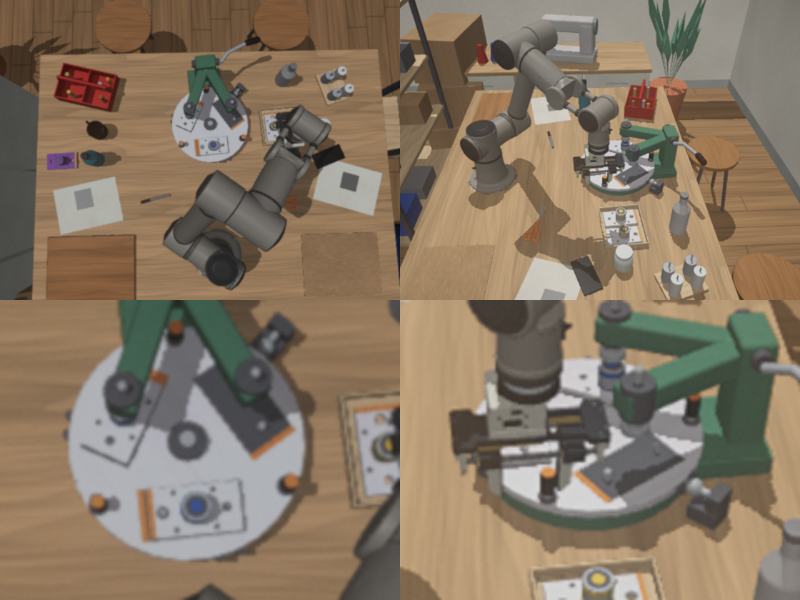

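The front blue plate is seated stripe to stripe (lower-left panel, (195,510)), the other blue is seated at the left back, and both yellows are in the tray. No third blue plate is on the table and the gripper is clear, so I hand in.

```bash
python3 -c "
from plant import close_job; print(close_job())"
```

```text
the job is handed in; nothing more can be done
None
```

The job is handed in at about 51 s of robot time: both yellow plates lie flat side by side in the tray, and the two blue plates found on the table are fully down on their own stations, stripe to stripe, with the turntable at an index position and the arm clear.

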